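Refit the guide rod of a bench syringe pump

ROBOT

A 6-joint arm with a two-finger parallel gripper is mounted at the origin on a cart in front of the work surface, level with it; the furniture and walls round the work are solid. World frame = base frame: x ahead of the robot, y to its left, z up, the work surface at z = 0. Lengths are in m, angles in rad, forces in N, time in s.
With the tool pointing down it reaches from about 0.25 to 0.775 m from the base axis. Payload 4 kg.
Tool frame: the origin (TCP) lies at the very end of the fingers, on their centre line; the grasp point (between the pads) lies 19 mm behind it; z points along the fingers, x is the direction in which the jaws open and shut, and the axes are right-handed (so a half turn about z gives the same grasp; the last joint's range is limited). The gripper opens to 94 mm and grips with 3 to 60 N. Pads are 16 mm wide; open, the fingers measure 119 mm over their backs; the gripper's body (75 mm by 177 mm) begins 78 mm behind the grasp point.
Start: joints at [-1.363, 0.087, 1.371, -0, 1.684, -0.103], TCP at [0.168, -0.524, 0.206] pointing down, gripper open.
Joint ranges: [-3.1, 3.1], [-0.76, 2.03], [0.27, 2.55], [-1.08, 4.22], [0.17, 2.65], [-2.57, 2.57]. Speed limits (rad/s): [2.79, 2.79, 3.14, 3.14, 3.14, 3.14].

INTERFACE

Orientations are given as [roll, pitch, yaw] about the fixed x, y, z axes, in that order (R = Rz(yaw) Ry(pitch) Rx(roll)).
In Python, from bench import robot, cams, ticket gives the robot as it stands.
- The arm moves only by the tool jog_arm, never from a script. Its argument "series" is a list of rows, each an object of numbers: "x", "y", "z": the shift along the tool's x, y, z in m; "rx", "ry", "rz": the turn, a rotation vector about the tool's x, y, z in degrees. A call has 1 to 12 rows; each row shifts and turns the pose as measured when the row begins, along the tool's axes as they then stand; what a row does not reach is not made up. A row lasts 1/12 s, in which the tool goes at most 41.7 mm and 7.16 degrees, less where a joint would pass 70% of its speed; a pose out of reach is approached as far as the arm can. A call with a gripper value outside its range is refused whole. "claw" is the opening, from 0 (shut) to 1 (fully open), set as the call begins (left out, the last holds). The fingers move at their own pace and stop on an object; the grip force is fixed at half the most. Time passes only in rows, so rows that do not move let the fingers close. It gives the time, the measured TCP pose, the force and the opening at its end, in the units of the state.
- robot.get_obs(): the state, without advancing time (a new reading comes with each control period).
- cams.snapshot(name): name is "scene" or "top" or "wrist"; returns a dict with "img" (400x640x3 uint8, red, green, blue), "mtx" (3x3 intrinsics, pixels), "k1" (the pictures are not rectified: a ray, as slopes to the right and down, at radius r is drawn at 1 + k1 r^2 times it, then the intrinsics apply), "origin" and "attitude" of the camera in the world. Camera axes: x right, y down, z forward; pixel columns grow to the right and rows downward; lengths in m; the calibration is good to about 2 mm. A picture is of the moment at which its call begins. There is no depth.
- ticket.close_job(): hands the job in, once; it reports no verdict.
Trained networks look in a picture, given as the dict that the camera call returned (one of the last four; its "shot" number tells which), for a name from the list of things; names that differ only in an ending like _2 or _b are one class to them, and where a whole thing is asked for, a point or a joint stands for the part that bears it (a point fixed in the world has none). Each returns a list of dicts, best first, with "p" (0 to 1); they miss things now and then, are a little off and sometimes report something else, mostly with a low value. They report only what shows in the picture. A call takes as long as a camera call. They do not tell look-alikes from the thing itself.
- cams.look_for(thing, picture): "bbox" ([left, top, width, height] in pixels, round what is visible of it).
The state is a dict: "time": time; "joint_positions": joint angles; "qvel": joint speeds; "joint_torque": joint torques, N m; "tool_pos": TCP position; "ee_rot": TCP orientation; "wrist_force": force on the tool from outside, world axes, zero at the start; "wrist_torque": the same for the moment, N m; "width": finger opening in m.
Only numpy, scipy, OpenCV 4.12 (cv2) and the standard library are available. Lean on these libraries where they do the work, as an engineer would, in place of code of your own. Each camera call takes 0.05 s, during which the arm holds its last target.

TASK

The pump's front guide rod was taken out for disinfecting and is dry now, but somebody has parked a specimen cup on the pump bed, right where the rod has to pass. First stand the cup upright on the table, off the pump; then pick the rod up by its handle and thread it, nose first, through the near end-plate bushing and on through the far one until its shoulder is home against the near plate. Leave the other things as they lie, and finish while still holding the rod by its handle, pushed home, so that a colleague can do up the clamp screws.

Things in the scene. Friction and masses are not known exactly. Their poses are not given: they have to be found in the camera images.
- pump: Bench syringe pump with its cover off, fixed to the table, about 160 x 172 x 92 mm. Origin on the table under its middle, x to its back, y to its left, z up. On its bed stand two aluminium end plates 14 mm thick, x -52 to +42 mm, up to z 64 mm: the near plate at y -69 to -55 mm (the robot's right), the far plate at y +55 to +69 mm. One bore of 12.4 mm in each, in line along y at x -30, z 42 mm.
- pump_bed (a point): Centre of the pump's flat aluminium bed, on its top face 16 mm above the table. The bed reaches from x -58 to +46 mm, y -82 to +82 mm in the pump frame. Behind the bore line run the drive screw (x +9 mm) and a guide rod that is already fitted (x +30 mm), both at z 42 mm. Behind them a white drive housing, x +44 to +94 mm, up to z 92 mm.
- pump_fork (a point): Middle of the opening of the grey pusher carriage's fork, on the bore line, pump frame (-30, 44, 42) mm. The carriage does not move; it stands between the plates at y +35 to +53 mm. Its fork is open to the front and leaves 22 mm of height (z 31 to 53 mm), so the rod passes through without touching.
- bush_near (a point): Centre of the bore at the outer face of the near end plate, where the rod enters; pump frame (-30, -69, 42) mm. Axes as the pump: the rod goes in along +y.
- bush_far (a point): Centre of the bore at the outer face of the far end plate, where the nose comes out, 138 mm further along +y; pump frame (-30, 69, 42) mm. Axes as the pump.
- guide_rod: Loose steel guide rod, about 0.09 kg, 10 mm in diameter. Origin on its axis at the shoulder, x axis toward the nose: rod from x 0 to 150 mm, the last 8 mm tapering to 5.6 mm; black ribbed handle 18 mm in diameter from x -60 to 0, its front face is the shoulder. Starts level in the rest, axis 50 mm above the table, handle toward the robot. Its roll about x means nothing.
- rod_nose (a point): Tip of the rod's nose, 150 mm from the shoulder.
- rod_grip (a point): Middle of the handle on the rod's axis, 32 mm behind the shoulder; a good place to grip, from above, across the rod.
- drying_rest: Fixed stainless wire rest, 84 mm along its x (the rod's direction) by 82 mm, wire tops at z 55 mm. Origin on the table under its middle. The rod lies in the middle V notches of two bent wires at x -40 and +40 mm, with its shoulder at x -60 mm; lift it straight up.
- cup: Empty loose specimen cup with white screw lid fixed on, about 0.03 kg: 55 mm in diameter at the lid, 72 mm high, lid rim from 58 to 72 mm above the bottom, body about 50 mm below it. Origin at the centre of its bottom, z up. It starts upright on the pump bed (bottom 16 mm above the table) between the end plates, across the bore line.
- tube_orange: Bystander: capped sample tube, 17 x 88 x 17 mm, lying loose at the front left of the pump. Origin under its middle.
- tweezers: Bystander: steel tweezers, 14 x 128 x 9 mm, lying loose near the front edge, right of the middle. Origin under the middle.
- marker: Bystander: grey marker pen, 12 x 138 x 14 mm, lying loose behind, between the pump and the rest. Origin under its middle.
Not all that is in view belongs to the job. Leave any purple look-alike of the cup alone.

How it is judged:
On the way, in this order (a step that is already met when the one before it is completed fails the run):
1. the cup stands upright on the table, off the pump, and is let go (height (world z) of cup between -0.006 and 0.006 m and angle between cup's own z axis and vertical below 0.12 rad and linear speed of cup below 0.02 m/s and contact force between cup and pump below 0.05 N and contact force between the fingers and cup below 0.05 N), for 0.3 s.
2. the rod is held by the handle with its nose through the near bushing (y of rod_nose in the frame of bush_far above -0.118 m and x of rod_nose in the frame of bush_far between -0.008 and 0.008 m and z of rod_nose in the frame of bush_far between -0.008 and 0.008 m and contact force between the fingers and guide_rod above 1 N), for 0.05 s.
3. the nose has come out through the far bushing (y of rod_nose in the frame of bush_far above 0.002 m and x of rod_nose in the frame of bush_far between -0.0025 and 0.0025 m and z of rod_nose in the frame of bush_far between -0.0025 and 0.0025 m and contact force between the fingers and guide_rod above 1 N), for 0.05 s.
At the end, for the whole second after the job is handed in: Rod in both bushings: axis within 2.5 mm and 0.03 rad of the bore line, shoulder within 4 mm of the near plate, nose at least 6 mm out of the far one, still, held by its handle (over 2 N). Cup upright (0.12 rad) and still on the table, touching neither pump nor fingers (all of step 1 and x of rod_nose in the frame of bush_far between -0.0025 and 0.0025 m and z of rod_nose in the frame of bush_far between -0.0025 and 0.0025 m and y of rod_nose in the frame of bush_far above 0.006 m and x of guide_rod in the frame of bush_near between -0.0025 and 0.0025 m and z of guide_rod in the frame of bush_near between -0.0025 and 0.0025 m and y of guide_rod in the frame of bush_near above -0.004 m and angle between the x axis of guide_rod and the y axis of pump, either way round below 0.03 rad and contact force between the fingers and guide_rod above 2 N and x of the grasp point in the frame of guide_rod below 0.012 m and linear speed of guide_rod below 0.02 m/s); the arm keeps its last pose, push and grip.
It fails at once if the cup is tipped over (angle between cup's own z axis and vertical above 0.6 rad).
It fails at once if a bystander (sample tube, tweezers, marker) is moved more than 3 cm (distance of any of tube_orange, tweezers, marker from where it was at the start of the episode above 0.03 m).
It also fails if it takes over 59 s, if anything falls off the work surface, if the arm or the gripper's body presses on something with over 40 N, if the wrist force passes 120 N, or if a joint passes its speed limit or range.

## Working session

There is one attempt and no reset: what is moved stays moved. The work goes in short steps, Python scripts to look and compute and a tool call to move; the robot and the scene stay as the last step left them, time stands still between calls to the robot, and variables do not carry over. Pictures are saved under pics/ and viewed, and the job is handed in when it is done.

Besides the shell and the picture viewer there is one more tool, called after ">>>" by a JSON object that holds its "method" and its "body". jog_arm: Moves the arm, as the interface text tells. Its arguments: {"type":"object","properties":{"series":{"type":"array","items":{"type":"object","properties":{"x":{"type":"number"},"y":{"type":"number"},"z":{"type":"number"},"rx":{"type":"number"},"ry":{"type":"number"},"rz":{"type":"number"}}}},"claw":{"type":"number"}},"required":["series"]}

```bash
ls; mkdir -p pics; cat > h.py <<'E'
import numpy as np, cv2
from bench import robot, cams, ticket
from scipy.spatial.transform import Rotation as R
def snap(n,f):
    s=cams.snapshot(n); cv2.imwrite('pics/'+f,cv2.cvtColor(s['img'],cv2.COLOR_RGB2BGR)); return s
def rot(a):
    a=np.array(a); 
    return a if a.shape==(3,3) else (R.from_euler('xyz',a).as_matrix() if a.size==3 else None)
def ray(s,u,v):
    K=np.array(s['mtx']); d=np.array([(u-K[0,2])/K[0,0],(v-K[1,2])/K[1,1]]); x=d.copy()
    for _ in range(30): x=d/(1+s['k1']*(x@x))
    w=rot(s['attitude'])@np.array([x[0],x[1],1.]); return np.array(s['origin']),w
def atz(s,u,v,z):
    o,w=ray(s,u,v); return o+w*(z-o[2])/w[2]
def proj(s,P):
    c=rot(s['attitude']).T@(np.array(P)-np.array(s['origin'])); x=c[:2]/c[2]; x=x*(1+s['k1']*(x@x)); K=np.array(s['mtx'])
    return np.array([K[0,0]*x[0]+K[0,2],K[1,1]*x[1]+K[1,2]])
E
python3 - <<'E'
from h import *
np.set_printoptions(precision=4,suppress=True)
print(robot.get_obs())
for n in ['scene','top','wrist']:
    s=snap(n,n+'0.png'); print(n,s['origin'],s['attitude'],s['mtx'],s['k1'])
    for t in ['pump','guide_rod','rod_nose','rod_grip','drying_rest','cup','tube_orange','tweezers','marker','bush_near','bush_far']:
        try: print(t,[(np.round(d['bbox'],1).tolist(),round(d['p'],2)) for d in cams.look_for(t,s)])
        except Exception as e: print(t,e)
E
```

```text
pics
{'time': 0.0, 'joint_positions': array([-1.3631,  0.088 ,  1.3722, -0.    ,  1.6836, -0.1031]), 'qvel': array([-0.0005,  0.0006, -0.0015, -0.0008, -0.0003,  0.0003]), 'joint_torque': array([ -0.0019, -34.0193, -30.2425,   0.0717,   0.0332,  -0.0002]), 'tool_pos': array([ 0.1681, -0.5231,  0.2043]), 'ee_rot': array([-3.1414,  0.0022, -1.26  ]), 'wrist_force': array([ 0.5725, -0.3755,  0.0044]), 'wrist_torque': array([-0.048 ,  0.0135, -0.0057]), 'width': 0.09376024872570357}
scene [0.0968 0.4549 0.62  ] [-2.2797  0.0188 -2.4029] [[367.4895   0.     316.6021]
 [  0.     367.4895 206.7982]
 [  0.       0.       1.    ]] -0.04484952223108449
pump [([204.8, 197.2, 112.3, 104.5], 0.93)]
guide_rod [([363.7, 162.7, 72.5, 11.6], 0.87)]
rod_nose [([362.4, 160.7, 77.3, 11.0], 0.92)]
rod_grip [([361.6, 160.1, 80.2, 13.2], 0.84)]
drying_rest [([382.2, 216.8, 38.7, 21.8], 0.65), ([377.2, 160.2, 32.0, 30.9], 0.49)]
cup [([260.9, 297.2, 31.7, 43.9], 0.87), ([259.8, 234.4, 28.2, 41.0], 0.75)]
tube_orange [([225.8, 338.5, 39.6, 40.2], 0.71), ([205.2, 200.7, 112.0, 100.7], 0.53)]
tweezers [([383.8
[... 616 characters left out ...]
5, 42.5, 43.1], 0.51)]
cup [([230.3, 147.4, 71.9, 66.1], 0.62), ([218.7, 227.2, 23.7, 20.3], 0.6), ([253.1, 188.1, 23.6, 22.8], 0.57)]
tube_orange [([203.1, 219.0, 2.4, 29.7], 0.69)]
tweezers [([232.1, 145.7, 66.8, 65.6], 0.68)]
marker [([326.2, 142.7, 47.1, 16.9], 0.75), ([235.6, 150.0, 61.8, 65.5], 0.33)]
bush_near [([233.6, 146.8, 66.1, 66.0], 0.68)]
bush_far [([234.2, 147.9, 67.2, 68.1], 0.69)]
wrist [ 0.2345 -0.5029  0.3837] [ 2.897  -0.0002 -1.2598] [[304.7212   0.     326.0301]
 [  0.     304.7212 199.6423]
 [  0.       0.       1.    ]] 0.007328490475657283
pump []
guide_rod []
rod_nose []
rod_grip []
drying_rest []
cup []
tube_orange []
tweezers []
marker []
bush_near []
bush_far []
```

```bash
python3 - <<'E'
import cv2
a=cv2.imread('pics/scene0.png')[120:400,160:500]; cv2.imwrite('pics/s0c.png',cv2.resize(a,None,fx=2.1,fy=2.1,interpolation=cv2.INTER_CUBIC))
a=cv2.imread('pics/top0.png')[120:280,180:480]; cv2.imwrite('pics/t0c.png',cv2.resize(a,None,fx=2.6,fy=2.6,interpolation=cv2.INTER_CUBIC))
E
```

```text
(no output)
```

View pics/s0c.png

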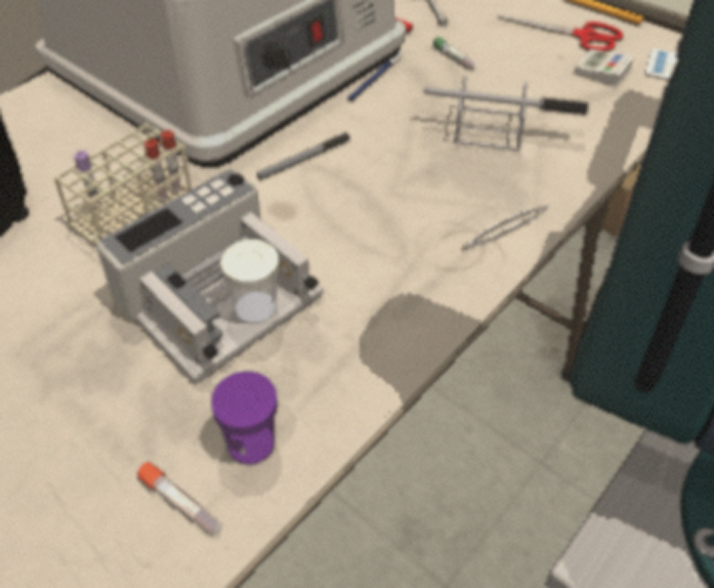

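View pics/t0c.png

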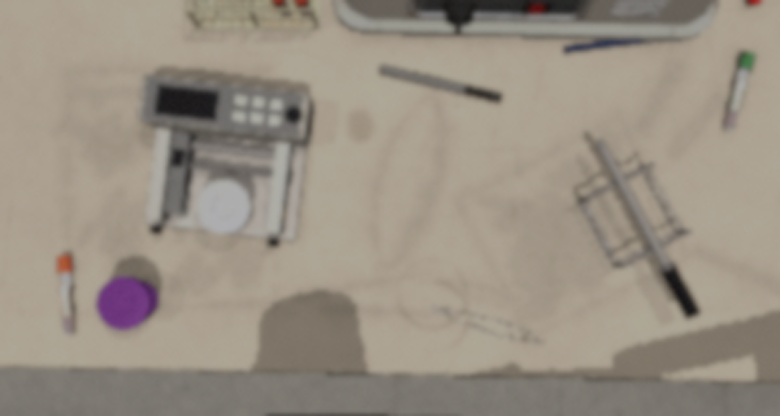

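View pics/wrist0.png

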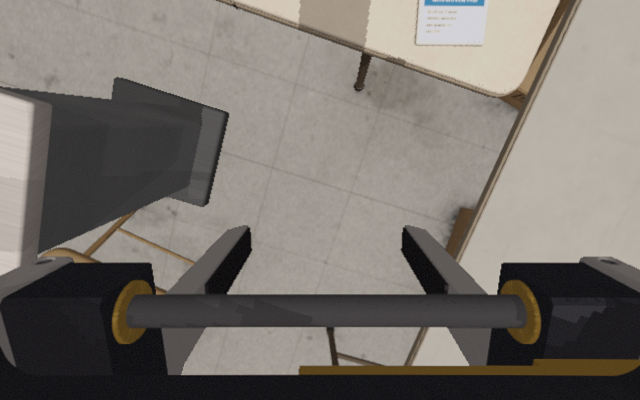

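View pics/top0.png

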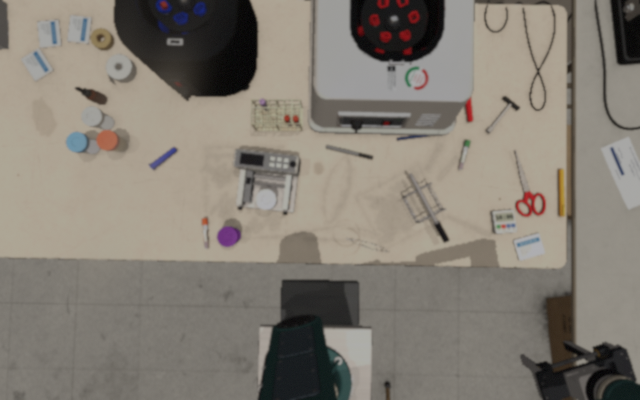

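```bash
python3 - <<'E'
from h import *
np.set_printoptions(precision=4,suppress=True)
s=cams.snapshot('top')
def c(u,v,z): return atz(s,u/2.6+180,v/2.6+120,z)
print('cup',c(223,206,.088))
print('purple',c(124,303,.072))
print('plates: far front',c(154,226,.064),'far back',c(165,133,.064),'near front',c(274,238,.064),'near back',c(284,145,.064))
print('housing', c(147,78,.092),c(311,90,.092),c(307,134,.092),c(147,121,.092))
print('rod nose',c(602,142,.05),'shoulder',c(668,270,.05),'handle end',c(690,310,.05))
print('tube',c(65,255,.01),c(69,330,.01)); print('tweez',c(435,308,0),c(540,342,0)); print('marker',c(382,70,0),c(500,98,0))
print('edge',c(100,368,0),c(700,378,0))
print('rack',c(190,30,.0),c(315,28,.0),'device',c(340,20,.02),c(710,30,.02))
E
```

```text
cup [0.5035 0.1339 0.088 ]
purple [0.4032 0.2345 0.072 ]
plates: far front [0.4824 0.2082 0.064 ] far back [0.5787 0.1997 0.064 ] near front [0.4727 0.0845 0.064 ] near back [0.569  0.0766 0.064 ]
housing [0.6304 0.2129 0.092 ] [0.622  0.0479 0.092 ] [0.5775 0.0508 0.092 ] [0.5871 0.2117 0.092 ]
rod nose [ 0.5809 -0.2555  0.05  ] shoulder [ 0.4482 -0.3264  0.05  ] handle end [ 0.407  -0.3498  0.05  ]
tube [0.4501 0.3163 0.01  ] [0.3693 0.3094 0.01  ]
tweez [ 0.4006 -0.0864  0.    ] [ 0.3659 -0.202   0.    ]
marker [ 0.6614 -0.0227  0.    ] [ 0.6332 -0.1536  0.    ]
edge [0.3278 0.2776 0.    ] [ 0.3305 -0.3775  0.    ]
rack [0.701 0.19  0.   ] [0.7064 0.0522 0.    ] device [0.7111 0.0239 0.02  ] [ 0.7089 -0.3777  0.02  ]
```

```bash
cat > plan.py <<'E'
from h import *
import sys, json
def plan(goal,yaw,n=None,roll=np.pi,pitch=0.,maxstep=.040):
    o=robot.get_obs(); p=o['tool_pos']; Rm=rot(o['ee_rot']); Rg=R.from_euler('xyz',[roll,pitch,yaw]).as_matrix()
    rv=R.from_matrix(Rm.T@Rg).as_rotvec(degrees=True); d=np.array(goal)-p
    k=int(max(np.ceil(np.linalg.norm(d)/maxstep),np.ceil(np.linalg.norm(rv)/7.0),1)); k=n or k
    rows=[]
    for i in range(k):
        Rc=Rm@R.from_rotvec(rv*i/k,degrees=True).as_matrix(); t=Rc.T@d/k
        rows.append(dict(x=round(t[0],4),y=round(t[1],4),z=round(t[2],4),rx=round(rv[0]/k,2),ry=round(rv[1]/k,2),rz=round(rv[2]/k,2)))
    print('pos',np.round(p,4),'rpy',np.round(o['ee_rot'],4),'d',np.round(d,4),'rv',np.round(rv,2),k)
    for i in range(0,k,12): print(json.dumps(rows[i:i+12]))
if __name__=='__main__':
    a=[float(x) for x in sys.argv[1:5]]; plan(a[:3],a[3],int(sys.argv[5]) if len(sys.argv)>5 else None)
E
python3 plan.py 0.5035 0.1339 0.24 -0.075 22
```

```text
pos [ 0.1682 -0.5237  0.2055] rpy [ 3.1416e+00 -1.0000e-04 -1.2600e+00] d [0.3353 0.6576 0.0345] rv [  0.    -0.   -67.89] 22
[{"x": -0.0238, "y": -0.0237, "z": -0.0016, "rx": 0.0, "ry": -0.0, "rz": -3.09}, {"x": -0.0225, "y": -0.0249, "z": -0.0016, "rx": 0.0, "ry": -0.0, "rz": -3.09}, {"x": -0.0211, "y": -0.0261, "z": -0.0016, "rx": 0.0, "ry": -0.0, "rz": -3.09}, {"x": -0.0197, "y": -0.0272, "z": -0.0016, "rx": 0.0, "ry": -0.0, "rz": -3.09}, {"x": -0.0182, "y": -0.0282, "z": -0.0016, "rx": 0.0, "ry": -0.0, "rz": -3.09}, {"x": -0.0166, "y": -0.0291, "z": -0.0016, "rx": 0.0, "ry": -0.0, "rz": -3.09}, {"x": -0.0151, "y": -0.03, "z": -0.0016, "rx": 0.0, "ry": -0.0, "rz": -3.09}, {"x": -0.0134, "y": -0.0308, "z": -0.0016, "rx": 0.0, "ry": -0.0, "rz": -3.09}, {"x": -0.0117, "y": -0.0314, "z": -0.0016, "rx": 0.0, "ry": -0.0, "rz": -3.09}, {"x": -0.01, "y": -0.032, "z": -0.0016, "rx": 0.0, "ry": -0.0, "rz": -3.09}, {"x": -0.0083, "y": -0.0325, "z": -0.0016, "rx": 0.0, "ry": -0.0, "rz": -3.09}, {"x": -0.0065, "y": -0.0329, "z": -0.0016, "rx": 0.0, "ry": -0.0, "rz": -3.09}]
[{"x": -0.0048, "y": -0.0332, "z": -0.0016, "rx": 0.0, "ry": -0.0, "rz": -3.09}, {"x": -0.003, "y": -0.0334, "z": -0.0016, "rx": 0.0, "ry": -0.0, "rz": -3.09}, {"x": -0.0012, "y": -0.0335, "z": -0.0016, "rx": 0.0, "ry": -0.0, "rz": -3.09}, {"x": 0.0007, "y": -0.0335, "z": -0.0016, "rx": 0.0, "ry": -0.0, "rz": -3.09}, {"x": 0.0025, "y": -0.0335, "z": -0.0016, "rx": 0.0, "ry": -0.0, "rz": -3.09}, {"x": 0.0043, "y": -0.0333, "z": -0.0016, "rx": 0.0, "ry": -0.0, "rz": -3.09}, {"x": 0.006, "y": -0.033, "z": -0.0016, "rx": 0.0, "ry": -0.0, "rz": -3.09}, {"x": 0.0078, "y": -0.0326, "z": -0.0016, "rx": 0.0, "ry": -0.0, "rz": -3.09}, {"x": 0.0096, "y": -0.0322, "z": -0.0016, "rx": 0.0, "ry": -0.0, "rz": -3.09}, {"x": 0.0113, "y": -0.0316, "z": -0.0016, "rx": 0.0, "ry": -0.0, "rz": -3.09}]
```

>>> {"method": "jog_arm", "body": {"series": [{"x":-0.024,"y":-0.024,"z":-0.002,"rz":-3},{"x":-0.023,"y":-0.025,"z":-0.002,"rz":-3},{"x":-0.021,"y":-0.026,"z":-0.002,"rz":-3},{"x":-0.02,"y":-0.027,"z":-0.002,"rz":-3},{"x":-0.018,"y":-0.028,"z":-0.002,"rz":-3},{"x":-0.017,"y":-0.029,"z":-0.002,"rz":-3},{"x":-0.015,"y":-0.03,"z":-0.002,"rz":-3},{"x":-0.013,"y":-0.031,"z":-0.002,"rz":-3},{"x":-0.012,"y":-0.031,"z":-0.002,"rz":-3},{"x":-0.01,"y":-0.032,"z":-0.002,"rz":-3},{"x":-0.008,"y":-0.032,"z":-0.002,"rz":-3},{"x":-0.006,"y":-0.033,"z":-0.002,"rz":-3}], "claw": 1}}

```text
invalid input
```

```bash
python3 plan.py 0.5035 0.1339 0.24 -0.075 12
```

```text
pos [ 0.1682 -0.5237  0.2055] rpy [ 3.1416e+00 -1.0000e-04 -1.2600e+00] d [0.3353 0.6576 0.0345] rv [  0.    -0.   -67.89] 12
[{"x": -0.0436, "y": -0.0434, "z": -0.0029, "rx": 0.0, "ry": -0.0, "rz": -5.66}, {"x": -0.0391, "y": -0.0475, "z": -0.0029, "rx": 0.0, "ry": -0.0, "rz": -5.66}, {"x": -0.0343, "y": -0.0511, "z": -0.0029, "rx": 0.0, "ry": -0.0, "rz": -5.66}, {"x": -0.0291, "y": -0.0542, "z": -0.0029, "rx": 0.0, "ry": -0.0, "rz": -5.66}, {"x": -0.0236, "y": -0.0568, "z": -0.0029, "rx": 0.0, "ry": -0.0, "rz": -5.66}, {"x": -0.0179, "y": -0.0589, "z": -0.0029, "rx": 0.0, "ry": -0.0, "rz": -5.66}, {"x": -0.012, "y": -0.0603, "z": -0.0029, "rx": 0.0, "ry": -0.0, "rz": -5.66}, {"x": -0.006, "y": -0.0612, "z": -0.0029, "rx": 0.0, "ry": -0.0, "rz": -5.66}, {"x": 0.0001, "y": -0.0615, "z": -0.0029, "rx": 0.0, "ry": -0.0, "rz": -5.66}, {"x": 0.0062, "y": -0.0612, "z": -0.0029, "rx": 0.0, "ry": -0.0, "rz": -5.66}, {"x": 0.0122, "y": -0.0603, "z": -0.0029, "rx": 0.0, "ry": -0.0, "rz": -5.66}, {"x": 0.018, "y": -0.0588, "z": -0.0029, "rx": 0.0, "ry": -0.0, "rz": -5.66}]
```

>>> {"method": "jog_arm", "body": {"series": [{"x":-0.024,"y":-0.024,"z":-0.002,"rx":0,"ry":0,"rz":-3},{"x":-0.023,"y":-0.025,"z":-0.002,"rx":0,"ry":0,"rz":-3},{"x":-0.021,"y":-0.026,"z":-0.002,"rx":0,"ry":0,"rz":-3},{"x":-0.02,"y":-0.027,"z":-0.002,"rx":0,"ry":0,"rz":-3},{"x":-0.018,"y":-0.028,"z":-0.002,"rx":0,"ry":0,"rz":-3},{"x":-0.017,"y":-0.029,"z":-0.002,"rx":0,"ry":0,"rz":-3},{"x":-0.015,"y":-0.03,"z":-0.002,"rx":0,"ry":0,"rz":-3},{"x":-0.013,"y":-0.031,"z":-0.002,"rx":0,"ry":0,"rz":-3},{"x":-0.012,"y":-0.031,"z":-0.002,"rx":0,"ry":0,"rz":-3},{"x":-0.01,"y":-0.032,"z":-0.002,"rx":0,"ry":0,"rz":-3},{"x":-0.008,"y":-0.032,"z":-0.002,"rx":0,"ry":0,"rz":-3},{"x":-0.006,"y":-0.033,"z":-0.002,"rx":0,"ry":0,"rz":-3}]}}

```text
time: 2.85
tool_pos: [0.3538, -0.1548, 0.2288]
ee_rot: [-3.141, -0.002, -0.616]
wrist_force: [0.6, -0.7, -0.3]
width: 0.094
```

```bash
python3 plan.py 0.5035 0.1339 0.24 -0.075 12
```

```text
pos [ 0.3538 -0.1548  0.2288] rpy [-3.1408e+00 -2.5000e-03 -6.1630e-01] d [0.1497 0.2887 0.0112] rv [ -0.    -0.15 -31.01] 12
[{"x": -0.0037, "y": -0.0268, "z": -0.0009, "rx": -0.0, "ry": -0.01, "rz": -2.58}, {"x": -0.0025, "y": -0.027, "z": -0.0009, "rx": -0.0, "ry": -0.01, "rz": -2.58}, {"x": -0.0013, "y": -0.0271, "z": -0.0009, "rx": -0.0, "ry": -0.01, "rz": -2.58}, {"x": -0.0001, "y": -0.0271, "z": -0.0009, "rx": -0.0, "ry": -0.01, "rz": -2.58}, {"x": 0.0012, "y": -0.0271, "z": -0.0009, "rx": -0.0, "ry": -0.01, "rz": -2.58}, {"x": 0.0024, "y": -0.027, "z": -0.0009, "rx": -0.0, "ry": -0.01, "rz": -2.58}, {"x": 0.0036, "y": -0.0269, "z": -0.0009, "rx": -0.0, "ry": -0.01, "rz": -2.58}, {"x": 0.0048, "y": -0.0267, "z": -0.0009, "rx": -0.0, "ry": -0.01, "rz": -2.58}, {"x": 0.006, "y": -0.0264, "z": -0.0009, "rx": -0.0, "ry": -0.01, "rz": -2.58}, {"x": 0.0072, "y": -0.0261, "z": -0.0009, "rx": -0.0, "ry": -0.01, "rz": -2.58}, {"x": 0.0083, "y": -0.0258, "z": -0.0009, "rx": -0.0, "ry": -0.01, "rz": -2.58}, {"x": 0.0095, "y": -0.0254, "z": -0.0009, "rx": -0.0, "ry": -0.01, "rz": -2.58}]
```

>>> {"method": "jog_arm", "body": {"series": [{"x":-0.004,"y":-0.027,"z":-0.001,"rx":0,"ry":0,"rz":-2.6},{"x":-0.003,"y":-0.027,"z":-0.001,"rx":0,"ry":0,"rz":-2.6},{"x":-0.001,"y":-0.027,"z":-0.001,"rx":0,"ry":0,"rz":-2.6},{"x":0,"y":-0.027,"z":-0.001,"rx":0,"ry":0,"rz":-2.6},{"x":0.001,"y":-0.027,"z":-0.001,"rx":0,"ry":0,"rz":-2.6},{"x":0.002,"y":-0.027,"z":-0.001,"rx":0,"ry":0,"rz":-2.6},{"x":0.004,"y":-0.027,"z":-0.001,"rx":0,"ry":0,"rz":-2.6},{"x":0.005,"y":-0.027,"z":-0.001,"rx":0,"ry":0,"rz":-2.6},{"x":0.006,"y":-0.026,"z":-0.001,"rx":0,"ry":0,"rz":-2.6},{"x":0.007,"y":-0.026,"z":-0.001,"rx":0,"ry":0,"rz":-2.6},{"x":0.008,"y":-0.026,"z":-0.001,"rx":0,"ry":0,"rz":-2.6},{"x":0.009,"y":-0.025,"z":-0.001,"rx":0,"ry":0,"rz":-2.6}]}}

```text
time: 3.85
tool_pos: [0.5023, 0.1552, 0.2451]
ee_rot: [3.139, -0.012, -0.038]
wrist_force: [-0.7, -0.6, -0.1]
width: 0.0941
```

```bash
python3 - <<'E'
from h import *
s=snap('wrist','w1.png'); np.save('w1.npy',s,allow_pickle=True); print(s['origin'],s['attitude'],robot.get_obs()['tool_pos'],robot.get_obs()['ee_rot'])
E
```

```text
[0.50257493 0.22508744 0.42301688] [ 2.89431322 -0.01217537 -0.03800432] [0.50367784 0.15930683 0.24446321] [-3.14012253 -0.01270903 -0.0327521 ]
```

View pics/w1.png

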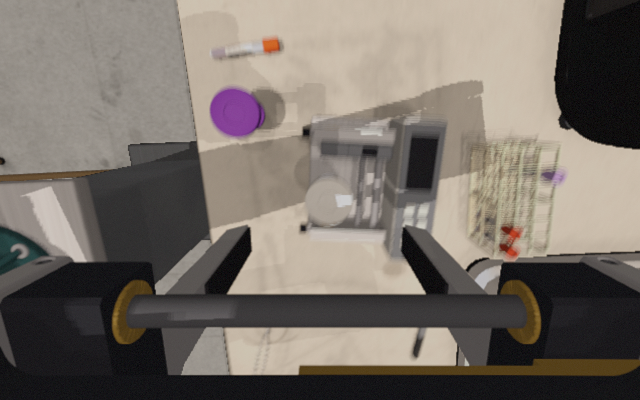

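```bash
python3 plan.py 0.50 0.09 0.20 -0.075 4
```

```text
pos [0.5037 0.1593 0.2445] rpy [-3.1401 -0.0127 -0.0328] d [-0.0037 -0.0693 -0.0445] rv [-0.1  -0.73  2.42] 4
[{"x": -0.0005, "y": 0.0174, "z": 0.0111, "rx": -0.02, "ry": -0.18, "rz": 0.61}, {"x": -0.0003, "y": 0.0174, "z": 0.0111, "rx": -0.02, "ry": -0.18, "rz": 0.61}, {"x": -0.0001, "y": 0.0174, "z": 0.0111, "rx": -0.02, "ry": -0.18, "rz": 0.61}, {"x": 0.0002, "y": 0.0174, "z": 0.0111, "rx": -0.02, "ry": -0.18, "rz": 0.61}]
```

>>> {"method": "jog_arm", "body": {"series": [{"x":0,"y":0.0174,"z":0.011,"rx":0,"ry":-0.2,"rz":0.6},{"x":0,"y":0.0174,"z":0.011,"rx":0,"ry":-0.2,"rz":0.6},{"x":0,"y":0.0174,"z":0.011,"rx":0,"ry":-0.2,"rz":0.6},{"x":0,"y":0.0174,"z":0.011,"rx":0,"ry":-0.2,"rz":0.6},{"x":0,"y":0,"z":0,"rx":0,"ry":0,"rz":0},{"x":0,"y":0,"z":0,"rx":0,"ry":0,"rz":0},{"x":0,"y":0,"z":0,"rx":0,"ry":0,"rz":0}]}}

```text
time: 4.48
tool_pos: [0.5018, 0.0921, 0.1986]
ee_rot: [-3.138, 0.001, -0.068]
wrist_force: [-0.2, -0.4, 0.1]
width: 0.0943
```

```bash
python3 - <<'E'
from h import *
s=snap('wrist','w2.png'); np.save('w2.npy',s,allow_pickle=True); o=robot.get_obs(); print(s['origin'],s['attitude'],o['tool_pos'],o['ee_rot'],o['qvel'])
a=cv2.imread('pics/w2.png')[80:290,200:500]; cv2.imwrite('pics/w2c.png',cv2.resize(a,None,fx=2.6,fy=2.6,interpolation=cv2.INTER_CUBIC))
E
```

```text
[0.50654175 0.16064608 0.37704531] [ 2.90066483e+00  1.47289466e-03 -6.79312479e-02] [0.50202603 0.0923746  0.19900654] [-3.13770740e+00  6.44524054e-04 -6.76999908e-02] [ 0.00780842 -0.00259348 -0.01190461  0.00058629 -0.0033224  -0.00308993]
```

View pics/w2c.png

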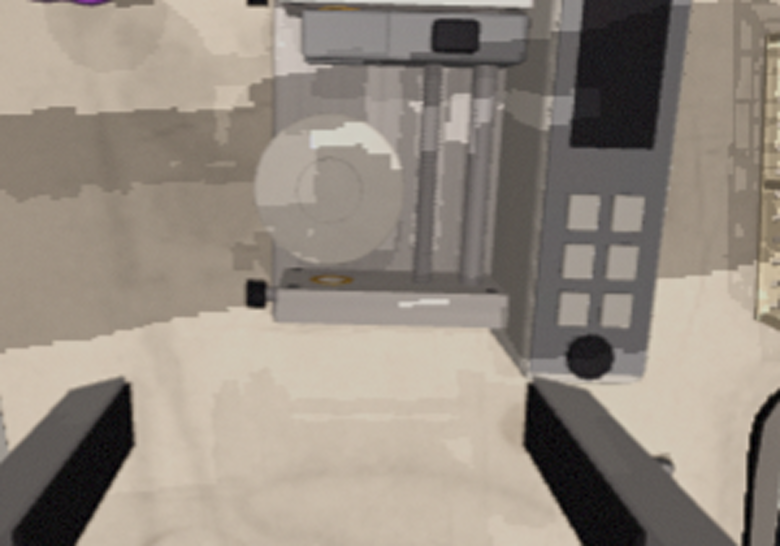

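```bash
python3 - <<'E'
from h import *
np.set_printoptions(precision=4,suppress=True)
s=np.load('w2.npy',allow_pickle=True).item()
def c(u,v,z): return atz(s,(u+.5)/2.6+200-.5,(v+.5)/2.6+80-.5,z)
print('cup',c(328,191,.088), 'L',c(255,190,.083),'R',c(402,190,.083))
for n,u,v in [('nearplate inL',274,291),('inR',506,295),('outL',275,322),('outR',507,327),]: print(n,c(u,v,.064))
print('bush near inner',c(331,280,.042),'far inner',c(340,8,.042))
for n,u,v in [('house fr near',530,374),('house back near',645,379)]: print(n,c(u,v,.092))
print('bed L edge',c(273,250,.016),c(277,60,.016))
E
```

```text
cup [0.5042 0.1348 0.088 ] L [0.4773 0.1365 0.083 ] R [0.5313 0.1329 0.083 ]
nearplate inL [0.4795 0.0941 0.064 ]
inR [0.573  0.0861 0.064 ]
outL [0.4788 0.0812 0.064 ]
outR [0.5732 0.0727 0.064 ]
bush near inner [0.5025 0.0926 0.042 ] far inner [0.5135 0.2024 0.042 ]
house fr near [0.5756 0.0616 0.092 ]
house back near [0.6189 0.0567 0.092 ]
bed L edge [0.4765 0.1032 0.016 ] [0.4853 0.1862 0.016 ]
```

```bash
python3 plan.py 0.5042 0.1348 0.14 -0.092 3;
```

```text
pos [0.502  0.0924 0.199 ] rpy [-3.1377e+00  6.0000e-04 -6.7700e-02] d [ 0.0022  0.0424 -0.059 ] rv [-0.22  0.04  1.39] 3
[{"x": -0.0002, "y": -0.0141, "z": 0.0197, "rx": -0.07, "ry": 0.01, "rz": 0.46}, {"x": -0.0003, "y": -0.0141, "z": 0.0197, "rx": -0.07, "ry": 0.01, "rz": 0.46}, {"x": -0.0005, "y": -0.0141, "z": 0.0197, "rx": -0.07, "ry": 0.01, "rz": 0.46}]
```

>>> {"method": "jog_arm", "body": {"series": [{"x":0,"y":-0.014,"z":0.0195,"rx":-0.1,"ry":0,"rz":0.5},{"x":0,"y":-0.014,"z":0.0195,"rx":-0.1,"ry":0,"rz":0.5},{"x":0,"y":-0.014,"z":0.0195,"rx":0,"ry":0,"rz":0.4},{"x":0,"y":0,"z":0,"rx":0,"ry":0,"rz":0},{"x":0,"y":0,"z":0,"rx":0,"ry":0,"rz":0}]}}

```text
time: 4.95
tool_pos: [0.5089, 0.1388, 0.1455]
ee_rot: [-3.138, -0.012, -0.09]
wrist_force: [0.4, -0.2, 0.8]
width: 0.0939
```

```bash
python3 plan.py 0.5042 0.1348 0.062 -0.092 4;
```

```text
pos [0.5089 0.1388 0.1455] rpy [-3.138  -0.0118 -0.0902] d [-0.0047 -0.004  -0.0835] rv [-0.2  -0.68  0.11] 4
[{"x": -0.0013, "y": 0.0012, "z": 0.0209, "rx": -0.05, "ry": -0.17, "rz": 0.03}, {"x": -0.0013, "y": 0.0012, "z": 0.0209, "rx": -0.05, "ry": -0.17, "rz": 0.03}, {"x": -0.0012, "y": 0.0011, "z": 0.0209, "rx": -0.05, "ry": -0.17, "rz": 0.03}, {"x": -0.0012, "y": 0.0011, "z": 0.0209, "rx": -0.05, "ry": -0.17, "rz": 0.03}]
```

>>> {"method": "jog_arm", "body": {"series": [{"x":-0.002,"y":0.002,"z":0.01,"rx":-0.1,"ry":-0.3,"rz":0},{"x":-0.002,"y":0.002,"z":0.018,"rx":-0.1,"ry":-0.2,"rz":0},{"x":-0.001,"y":0,"z":0.02,"rx":0,"ry":-0.2,"rz":0},{"x":0,"y":0,"z":0.02,"rx":0,"ry":0,"rz":0},{"x":0,"y":0,"z":0.01,"rx":0,"ry":0,"rz":0},{"x":0,"y":0,"z":0.004,"rx":0,"ry":0,"rz":0},{"x":0,"y":0,"z":0,"rx":0,"ry":0,"rz":0}]}}

```text
time: 5.53
tool_pos: [0.5094, 0.1333, 0.069]
ee_rot: [-3.14, -0.015, -0.09]
wrist_force: [-0.4, -0.4, -0.8]
width: 0.0934
```

```bash
python3 plan.py 0.5042 0.1348 0.062 -0.092 1;python3 - <<'E'
from h import *
s=snap('wrist','w3.png'); np.save('w3.npy',s,allow_pickle=True)
E
```

```text
pos [0.5094 0.1333 0.069 ] rpy [-3.14   -0.0145 -0.0896] d [-0.0052  0.0015 -0.007 ] rv [-0.09 -0.83  0.14] 1
[{"x": -0.0054, "y": -0.0011, "z": 0.007, "rx": -0.09, "ry": -0.83, "rz": 0.14}]
```

View pics/w3.png

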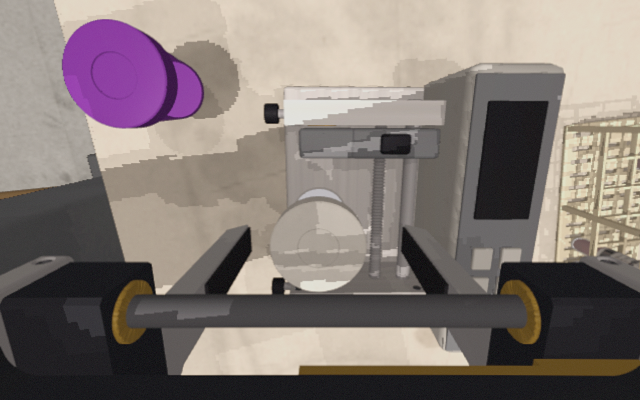

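>>> {"method": "jog_arm", "body": {"series": [{"x":-0.006,"y":-0.001,"z":0.008,"rx":0,"ry":-0.9,"rz":0},{"x":0,"y":0,"z":0,"rx":0,"ry":0,"rz":0},{"x":0,"y":0,"z":0,"rx":0,"ry":0,"rz":0}]}}

```text
time: 5.83
tool_pos: [0.5059, 0.135, 0.0644]
ee_rot: [-3.138, -0.004, -0.09]
wrist_force: [0.3, -0.3, -0.5]
width: 0.0941
```

```bash
python3 plan.py 0.5042 0.1348 0.062 -0.092 1
```

```text
pos [0.5059 0.135  0.0644] rpy [-3.1383 -0.0042 -0.09  ] d [-0.0017 -0.0002 -0.0024] rv [-0.19 -0.24  0.12] 1
[{"x": -0.0017, "y": 0.0004, "z": 0.0024, "rx": -0.19, "ry": -0.24, "rz": 0.12}]
```

>>> {"method": "jog_arm", "body": {"series": [{"x":-0.002,"y":0,"z":0.003,"rx":-0.2,"ry":-0.3,"rz":0},{"x":0,"y":0,"z":0,"rx":0,"ry":0,"rz":0},{"x":0,"y":0,"z":0,"rx":0,"ry":0,"rz":0},{"x":0,"y":0,"z":0,"rx":0,"ry":0,"rz":0},{"x":0,"y":0,"z":0,"rx":0,"ry":0,"rz":0},{"x":0,"y":0,"z":0,"rx":0,"ry":0,"rz":0}], "claw": 0}}

```text
time: 6.33
tool_pos: [0.505, 0.1357, 0.0632]
ee_rot: [-3.141, -0.002, -0.089]
wrist_force: [-0.2, 1.1, -0.3]
width: 0.0572
```

>>> {"method": "jog_arm", "body": {"series": [{"x":0,"y":0,"z":0,"rx":0,"ry":0,"rz":0},{"x":0,"y":0,"z":0,"rx":0,"ry":0,"rz":0},{"x":0,"y":0,"z":0,"rx":0,"ry":0,"rz":0}]}}

```text
time: 6.58
tool_pos: [0.505, 0.1357, 0.0632]
ee_rot: [-3.141, -0.002, -0.089]
wrist_force: [-0.0, -0.4, 0.5]
width: 0.053
```

```bash
python3 plan.py 0.505 0.1357 0.165 -0.089 6;  python3 - <<'E'
from h import *
print(robot.get_obs()['width'])
E
```

```text
pos [0.505  0.1357 0.0632] rpy [-3.1413e+00 -2.1000e-03 -8.9300e-02] d [-0.     -0.      0.1018] rv [-0.02 -0.12 -0.02] 6
[{"x": 0.0, "y": -0.0, "z": -0.017, "rx": -0.0, "ry": -0.02, "rz": -0.0}, {"x": 0.0, "y": -0.0, "z": -0.017, "rx": -0.0, "ry": -0.02, "rz": -0.0}, {"x": 0.0, "y": -0.0, "z": -0.017, "rx": -0.0, "ry": -0.02, "rz": -0.0}, {"x": 0.0, "y": 0.0, "z": -0.017, "rx": -0.0, "ry": -0.02, "rz": -0.0}, {"x": 0.0, "y": 0.0, "z": -0.017, "rx": -0.0, "ry": -0.02, "rz": -0.0}, {"x": 0.0, "y": 0.0, "z": -0.017, "rx": -0.0, "ry": -0.02, "rz": -0.0}]
0.052987243093824375
```

>>> {"method": "jog_arm", "body": {"series": [{"x":0,"y":0,"z":-0.008,"rx":0,"ry":0,"rz":0},{"x":0,"y":0,"z":-0.015,"rx":0,"ry":0,"rz":0},{"x":0,"y":0,"z":-0.02,"rx":0,"ry":0,"rz":0},{"x":0,"y":0,"z":-0.02,"rx":0,"ry":0,"rz":0},{"x":0,"y":0,"z":-0.02,"rx":0,"ry":0,"rz":0},{"x":0,"y":0,"z":-0.015,"rx":0,"ry":0,"rz":0},{"x":0,"y":0,"z":-0.005,"rx":0,"ry":0,"rz":0}]}}

```text
time: 7.17
tool_pos: [0.5024, 0.1353, 0.1699]
ee_rot: [3.14, 0.005, -0.089]
wrist_force: [0.5, -0.4, -0.2]
width: 0.0531
```

```bash
python3 - <<'E'
from h import *
snap('wrist','w4.png')
E
python3 plan.py 0.525 0.325 0.16 -0.089 8
```

```text
pos [0.5028 0.1353 0.1703] rpy [ 3.1405  0.0038 -0.0895] d [ 0.0222  0.1897 -0.0103] rv [ 0.06  0.22 -0.03] 8
[{"x": 0.0006, "y": -0.0239, "z": 0.0013, "rx": 0.01, "ry": 0.03, "rz": -0.0}, {"x": 0.0006, "y": -0.0239, "z": 0.0013, "rx": 0.01, "ry": 0.03, "rz": -0.0}, {"x": 0.0006, "y": -0.0239, "z": 0.0013, "rx": 0.01, "ry": 0.03, "rz": -0.0}, {"x": 0.0007, "y": -0.0239, "z": 0.0013, "rx": 0.01, "ry": 0.03, "rz": -0.0}, {"x": 0.0007, "y": -0.0239, "z": 0.0013, "rx": 0.01, "ry": 0.03, "rz": -0.0}, {"x": 0.0007, "y": -0.0239, "z": 0.0013, "rx": 0.01, "ry": 0.03, "rz": -0.0}, {"x": 0.0007, "y": -0.0239, "z": 0.0013, "rx": 0.01, "ry": 0.03, "rz": -0.0}, {"x": 0.0007, "y": -0.0239, "z": 0.0013, "rx": 0.01, "ry": 0.03, "rz": -0.0}]
```

View pics/w4.png

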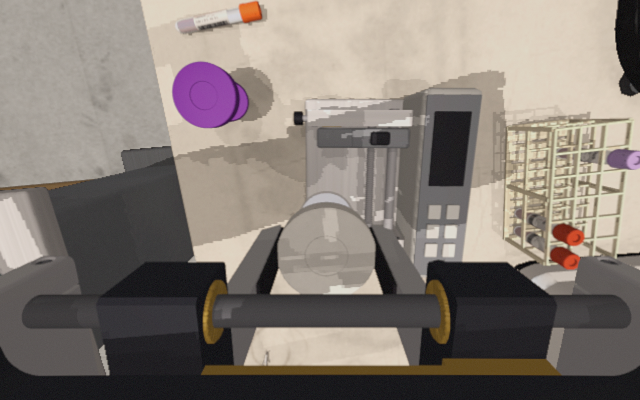

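>>> {"method": "jog_arm", "body": {"series": [{"x":0.001,"y":-0.01,"z":0,"rx":0,"ry":0,"rz":0},{"x":0.002,"y":-0.02,"z":0,"rx":0,"ry":0,"rz":0},{"x":0.002,"y":-0.028,"z":0,"rx":0,"ry":0,"rz":0},{"x":0.002,"y":-0.028,"z":0,"rx":0,"ry":0,"rz":0},{"x":0.002,"y":-0.028,"z":0,"rx":0,"ry":0,"rz":0},{"x":0.002,"y":-0.028,"z":0,"rx":0,"ry":0,"rz":0},{"x":0.002,"y":-0.025,"z":0,"rx":0,"ry":0,"rz":0},{"x":0,"y":-0.015,"z":0,"rx":0,"ry":0,"rz":0},{"x":0,"y":0,"z":0,"rx":0,"ry":0,"rz":0},{"x":0,"y":0,"z":0,"rx":0,"ry":0,"rz":0}]}}

```text
time: 8.05
tool_pos: [0.5284, 0.3258, 0.1571]
ee_rot: [3.133, 0.02, -0.092]
wrist_force: [-0.6, 0.1, -1.0]
width: 0.0529
```

```bash
python3 plan.py 0.54 0.325 0.055 -0.089 6; python3 - <<'E'
from h import *
snap('scene','s5.png')
a=cv2.imread('pics/s5.png')[120:400,160:500]; cv2.imwrite('pics/s5c.png',cv2.resize(a,None,fx=2.1,fy=2.1))
E
```

```text
pos [0.5284 0.3258 0.1571] rpy [ 3.1327  0.0197 -0.092 ] d [ 0.0116 -0.0008 -0.1021] rv [ 0.51  1.13 -0.17] 6
[{"x": 0.0023, "y": -0.0002, "z": 0.017, "rx": 0.08, "ry": 0.19, "rz": -0.03}, {"x": 0.0022, "y": -0.0002, "z": 0.017, "rx": 0.08, "ry": 0.19, "rz": -0.03}, {"x": 0.0022, "y": -0.0001, "z": 0.017, "rx": 0.08, "ry": 0.19, "rz": -0.03}, {"x": 0.0021, "y": -0.0001, "z": 0.017, "rx": 0.08, "ry": 0.19, "rz": -0.03}, {"x": 0.002, "y": -0.0001, "z": 0.017, "rx": 0.08, "ry": 0.19, "rz": -0.03}, {"x": 0.002, "y": -0.0001, "z": 0.017, "rx": 0.08, "ry": 0.19, "rz": -0.03}]
```

View pics/s5c.png

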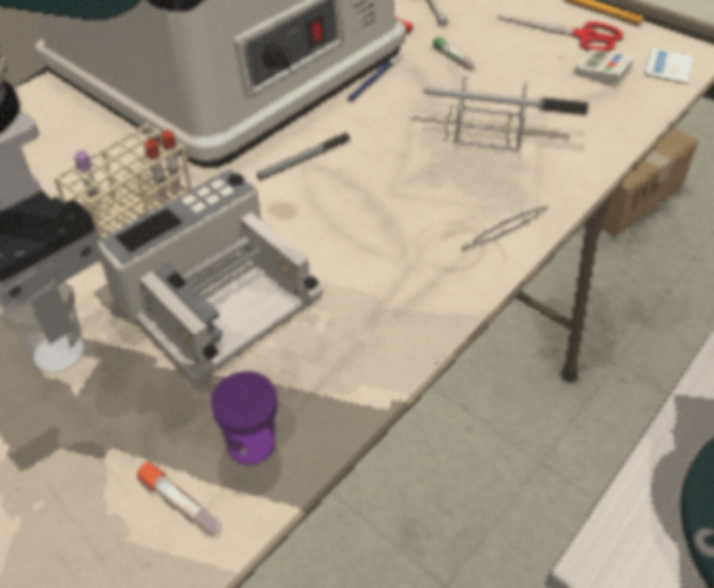

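>>> {"method": "jog_arm", "body": {"series": [{"x":0.003,"y":0,"z":0.01,"rx":0.3,"ry":0.6,"rz":0},{"x":0.003,"y":0,"z":0.018,"rx":0.2,"ry":0.4,"rz":0},{"x":0.002,"y":0,"z":0.02,"rx":0.1,"ry":0.3,"rz":0},{"x":0,"y":0,"z":0.02,"rx":0,"ry":0.2,"rz":0},{"x":0,"y":0,"z":0.016,"rx":0,"ry":0.1,"rz":0},{"x":0,"y":0,"z":0.008,"rx":0,"ry":0,"rz":0},{"x":0,"y":0,"z":0,"rx":0,"ry":0,"rz":0},{"x":0,"y":0,"z":0,"rx":0,"ry":0,"rz":0}]}}

```text
time: 8.77
tool_pos: [0.5375, 0.3134, 0.0639]
ee_rot: [3.141, -0.012, -0.104]
wrist_force: [1.0, 0.2, -0.5]
width: 0.0531
```

```bash
python3 plan.py 0.54 0.325 0.047 -0.089 1
```

```text
pos [0.5375 0.3134 0.0639] rpy [ 3.1408 -0.012  -0.1043] d [ 0.0025  0.0116 -0.0169] rv [ 0.05 -0.69 -0.88] 1
[{"x": 0.001, "y": -0.0118, "z": 0.0169, "rx": 0.05, "ry": -0.69, "rz": -0.88}]
```

>>> {"method": "jog_arm", "body": {"series": [{"x":0,"y":-0.004,"z":0.008,"rx":0,"ry":-0.7,"rz":0},{"x":0,"y":0,"z":0.004,"rx":0,"ry":0,"rz":0},{"x":0,"y":0,"z":0,"rx":0,"ry":0,"rz":0},{"x":0,"y":0,"z":0,"rx":0,"ry":0,"rz":0}]}}

```text
time: 9.1
tool_pos: [0.5405, 0.3175, 0.0549]
ee_rot: [-3.139, -0.004, -0.106]
wrist_force: [0.2, -0.0, -0.7]
width: 0.0531
```

```bash
python3 plan.py 0.54 0.315 0.047 -0.1 1
```

```text
pos [0.5405 0.3175 0.0549] rpy [-3.1393 -0.004  -0.1061] d [-0.0005 -0.0025 -0.0079] rv [-0.13 -0.23 -0.35] 1
[{"x": -0.0003, "y": 0.0026, "z": 0.0079, "rx": -0.13, "ry": -0.23, "rz": -0.35}]
```

>>> {"method": "jog_arm", "body": {"series": [{"x":0,"y":0,"z":0.006,"rx":-0.1,"ry":-0.2,"rz":0},{"x":0,"y":0,"z":0.002,"rx":0,"ry":0,"rz":0},{"x":0,"y":0,"z":0,"rx":0,"ry":0,"rz":0},{"x":0,"y":0,"z":0,"rx":0,"ry":0,"rz":0}]}}

```text
time: 9.43
tool_pos: [0.5415, 0.3184, 0.0476]
ee_rot: [-3.14, -0.002, -0.105]
wrist_force: [-0.1, -0.3, 0.3]
width: 0.0529
```

```bash
python3 plan.py 0.54 0.315 0.047 -0.1 1
```

```text
pos [0.5415 0.3184 0.0476] rpy [-3.1398e+00 -2.5000e-03 -1.0540e-01] d [-0.0015 -0.0034 -0.0006] rv [-0.1  -0.14 -0.31] 1
[{"x": -0.0011, "y": 0.0035, "z": 0.0006, "rx": -0.1, "ry": -0.14, "rz": -0.31}]
```

>>> {"method": "jog_arm", "body": {"series": [{"x":0,"y":0,"z":0.0015,"rx":0,"ry":0,"rz":0},{"x":0,"y":0,"z":0,"rx":0,"ry":0,"rz":0},{"x":0,"y":0,"z":0,"rx":0,"ry":0,"rz":0}]}}

```text
time: 9.68
tool_pos: [0.542, 0.3191, 0.0479]
ee_rot: [-3.138, -0.004, -0.105]
wrist_force: [0.2, 0.3, -0.7]
width: 0.0531
```

>>> {"method": "jog_arm", "body": {"series": [{"x":0,"y":0,"z":0,"rx":0,"ry":0,"rz":0},{"x":0,"y":0,"z":0,"rx":0,"ry":0,"rz":0},{"x":0,"y":0,"z":0,"rx":0,"ry":0,"rz":0},{"x":0,"y":0,"z":0,"rx":0,"ry":0,"rz":0},{"x":0,"y":0,"z":0,"rx":0,"ry":0,"rz":0},{"x":0,"y":0,"z":0,"rx":0,"ry":0,"rz":0}], "claw": 0.85}}

```text
time: 10.18
tool_pos: [0.542, 0.3191, 0.0477]
ee_rot: [-3.138, -0.005, -0.105]
wrist_force: [-0.5, -0.4, 0.1]
width: 0.0798
```

```bash
python3 - <<'E'
from h import *
s=snap('wrist','w6.png')
E
```

View pics/w6.png

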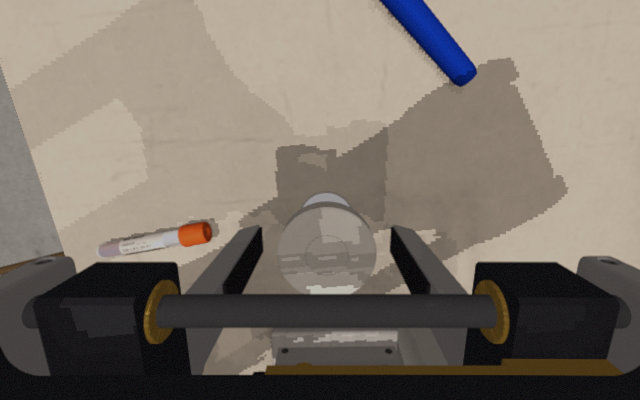

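>>> {"method": "jog_arm", "body": {"series": [{"x":0,"y":0,"z":-0.01,"rx":0,"ry":0,"rz":0},{"x":0,"y":0,"z":-0.025,"rx":0,"ry":0,"rz":0},{"x":0,"y":0,"z":-0.035,"rx":0,"ry":0,"rz":0},{"x":0,"y":0,"z":-0.035,"rx":0,"ry":0,"rz":0},{"x":0,"y":0.02,"z":-0.02,"rx":0,"ry":0,"rz":0},{"x":-0.002,"y":0.04,"z":0,"rx":0,"ry":0,"rz":0},{"x":-0.002,"y":0.04,"z":0,"rx":0,"ry":0,"rz":0},{"x":-0.002,"y":0.04,"z":0,"rx":0,"ry":0,"rz":0},{"x":-0.002,"y":0.04,"z":0,"rx":0,"ry":0,"rz":0},{"x":0,"y":0.03,"z":0,"rx":0,"ry":0,"rz":0}]}}

```text
time: 11.07
tool_pos: [0.5116, 0.1096, 0.1847]
ee_rot: [-3.137, -0.012, -0.092]
wrist_force: [-0.0, 0.7, 0.1]
width: 0.0797
```

```bash
python3 plan.py 0.50 0.075 0.14 -0.095 3
```

```text
pos [0.5116 0.1096 0.1847] rpy [-3.1367 -0.0115 -0.0919] d [-0.0116 -0.0346 -0.0447] rv [-0.28 -0.66  0.18] 3
[{"x": -0.003, "y": 0.0119, "z": 0.0148, "rx": -0.09, "ry": -0.22, "rz": 0.06}, {"x": -0.0029, "y": 0.0119, "z": 0.0148, "rx": -0.09, "ry": -0.22, "rz": 0.06}, {"x": -0.0028, "y": 0.0119, "z": 0.0149, "rx": -0.09, "ry": -0.22, "rz": 0.06}]
```

>>> {"method": "jog_arm", "body": {"series": [{"x":-0.003,"y":0.01,"z":0.015,"rx":-0.1,"ry":-0.2,"rz":0},{"x":-0.003,"y":0.01,"z":0.015,"rx":-0.1,"ry":-0.2,"rz":0},{"x":-0.003,"y":0.008,"z":0.012,"rx":-0.1,"ry":-0.2,"rz":0},{"x":0,"y":0,"z":0,"rx":0,"ry":0,"rz":0},{"x":0,"y":0,"z":0,"rx":0,"ry":0,"rz":0}]}}

```text
time: 11.48
tool_pos: [0.5012, 0.074, 0.149]
ee_rot: [3.141, -0.013, -0.103]
wrist_force: [0.1, 0.8, 1.1]
width: 0.0801
```

```bash
python3 - <<'E'
from h import *
s=snap('wrist','w7.png'); np.save('w7.npy',s,allow_pickle=True); o=robot.get_obs(); print(s['origin'],s['attitude'],o['tool_pos'],o['ee_rot'],o['qvel'])
a=cv2.imread('pics/w7.png')[20:260,200:500]; cv2.imwrite('pics/w7c.png',cv2.resize(a,None,fx=2.5,fy=2.5,interpolation=cv2.INTER_CUBIC))
E
```

```text
[0.50589219 0.14340683 0.32710654] [ 2.89598964 -0.01277645 -0.1028449 ] [0.50122475 0.07416168 0.14898016] [ 3.14036809 -0.0125946  -0.10251273] [ 0.01503294  0.00781741 -0.01489114  0.0024245  -0.00488979  0.00105651]
```

View pics/w7c.png

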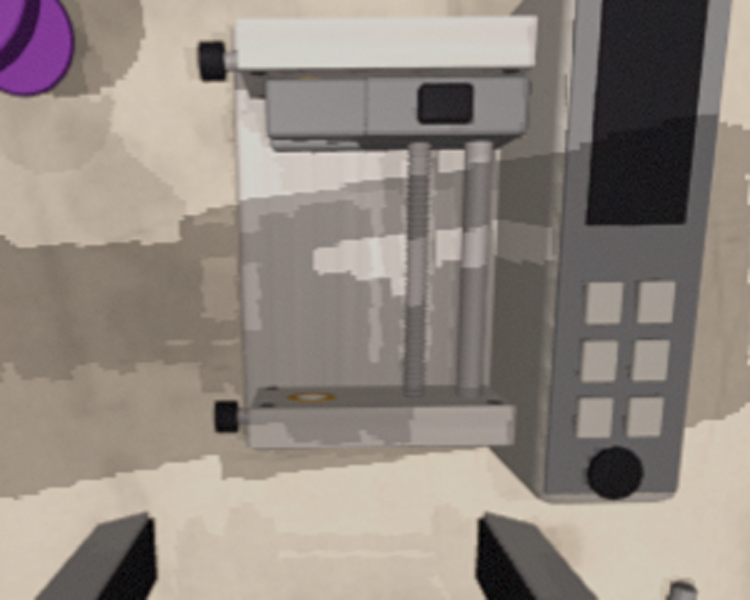

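```bash
cat > fit.py <<'E'
from h import *
from scipy.optimize import least_squares
np.set_printoptions(precision=4,suppress=True)
s7=np.load('w7.npy',allow_pickle=True).item(); s2=np.load('w2.npy',allow_pickle=True).item()
P7=[(237,17,-52,69,64),(537,15,42,69,64),(237,70,-52,55,64),(534,68,42,55,64),(250,409,-52,-55,64),(514,404,42,-55,64),(249,446,-52,-69,64),(514,443,42,-69,64),
(312,398,-30,-55,42),(415,393,9,-55,42),(470,392,30,-55,42),(420,145,9,35,42),(481,143,30,35,42)]
P2=[(274,291,-52,-55,64),(506,295,42,-55,64),(275,322,-52,-69,64),(507,327,42,-69,64),(331,280,-30,-55,42),(340,8,-30,55,42),(424,278,9,-55,42),(434,65,9,35,42),(475,278,30,-55,42),(487,65,30,35,42)]
def pt(p,q):
    c,sn=np.cos(p[2]),np.sin(p[2]); q=np.array(q)/1000
    return np.array([p[0]+c*q[0]-sn*q[1],p[1]+sn*q[0]+c*q[1],q[2]])
def obs(s,P,sc,ox,oy): return [((s,q[2:]),np.array([(q[0]+.5)/sc+ox-.5,(q[1]+.5)/sc+oy-.5])) for q in P]
O7=obs(s7,P7,2.5,200,20); O2=obs(s2,P2,2.6,200,80)
def fit(O,z=False):
    f=lambda p: np.concatenate([proj(s,pt(p,q)+np.array([0,0,p[3] if z else 0]))-o for (s,q),o in O])
    r=least_squares(f,[.53,.14,-.09]+([0] if z else []),loss='soft_l1'); return r.x,f(r.x).reshape(-1,2)
if __name__=='__main__':
  for n,O in [('7',O7),('2',O2),('both',O7+O2)]:
    for z in (False,True):
        p,r=fit(O,z); print(n,p,'rms',np.sqrt((r**2).mean()),'near',pt(p,(-30,-69,42)),'far',pt(p,(-30,69,42)))
  print(r)
E
python3 fit.py
```

```text
7 [ 0.5375  0.1444 -0.0916] rms 0.7351842840815433 near [0.5013 0.0785 0.042 ] far [0.5139 0.2159 0.042 ]
7 [ 0.5377  0.1445 -0.0915 -0.0019] rms 0.5918236992482309 near [0.5015 0.0785 0.042 ] far [0.5142 0.216  0.042 ]
2 [ 0.5378  0.1449 -0.0947] rms 0.8591153620232284 near [0.5014 0.079  0.042 ] far [0.5144 0.2164 0.042 ]
2 [ 0.5378  0.1449 -0.0947 -0.0002] rms 0.858484933612422 near [0.5014 0.079  0.042 ] far [0.5144 0.2164 0.042 ]
both [ 0.5376  0.1446 -0.0922] rms 0.8206862908077708 near [0.5013 0.0787 0.042 ] far [0.514  0.2161 0.042 ]
both [ 0.5377  0.1446 -0.0922 -0.0017] rms 0.740108407334467 near [0.5015 0.0786 0.042 ] far [0.5142 0.216  0.042 ]
[[ 0.1343  0.4887]
 [ 0.0518  0.2428]
 [ 0.7795 -1.0842]
 [ 0.1547 -1.3774]
 [ 0.019  -0.3384]
 [ 0.6612  0.2822]
 [ 0.9157  0.2614]
 [-0.171   0.0542]
 [-0.0518 -0.6207]
 [-0.3999  0.855 ]
 [-0.4362  0.9707]
 [-0.244  -0.7548]
 [-0.8667 -0.2063]
 [ 1.4171 -0.8859]
 [ 1.1126 -0.2914]
 [ 0.9152  0.0213]
 [-0.3025  0.1976]
 [ 0.2696 -0.2912]
 [-0.5221  0.5105]
 [-0.9014  1.3099]
 [-0.2629 -0.3255]
 [-1.894   1.7566]
 [-0.7686  0.1625]]
```

```bash
python3 plan.py 0.415 -0.344 0.19 -1.077 12
```

```text
pos [0.5012 0.0742 0.149 ] rpy [ 3.1404 -0.0126 -0.1025] d [-0.0862 -0.4182  0.041 ] rv [-0.29 -0.7  55.83] 12
[{"x": -0.0035, "y": 0.0354, "z": -0.0034, "rx": -0.02, "ry": -0.06, "rz": 4.65}, {"x": -0.0007, "y": 0.0356, "z": -0.0034, "rx": -0.02, "ry": -0.06, "rz": 4.65}, {"x": 0.0022, "y": 0.0355, "z": -0.0034, "rx": -0.02, "ry": -0.06, "rz": 4.65}, {"x": 0.0051, "y": 0.0352, "z": -0.0034, "rx": -0.02, "ry": -0.06, "rz": 4.65}, {"x": 0.0079, "y": 0.0347, "z": -0.0034, "rx": -0.02, "ry": -0.06, "rz": 4.65}, {"x": 0.0107, "y": 0.0339, "z": -0.0034, "rx": -0.02, "ry": -0.06, "rz": 4.65}, {"x": 0.0134, "y": 0.033, "z": -0.0034, "rx": -0.02, "ry": -0.06, "rz": 4.65}, {"x": 0.0161, "y": 0.0318, "z": -0.0034, "rx": -0.02, "ry": -0.06, "rz": 4.65}, {"x": 0.0186, "y": 0.0304, "z": -0.0034, "rx": -0.02, "ry": -0.06, "rz": 4.65}, {"x": 0.021, "y": 0.0287, "z": -0.0034, "rx": -0.02, "ry": -0.06, "rz": 4.65}, {"x": 0.0232, "y": 0.027, "z": -0.0034, "rx": -0.02, "ry": -0.06, "rz": 4.65}, {"x": 0.0253, "y": 0.025, "z": -0.0034, "rx": -0.02, "ry": -0.06, "rz": 4.65}]
```

>>> {"method": "jog_arm", "body": {"series": [{"x":-0.003,"y":0.035,"z":-0.005,"rx":0,"ry":-0.2,"rz":4.6},{"x":-0.001,"y":0.035,"z":-0.005,"rx":0,"ry":-0.2,"rz":4.6},{"x":0.002,"y":0.035,"z":-0.005,"rx":0,"ry":-0.2,"rz":4.6},{"x":0.005,"y":0.035,"z":-0.005,"rx":0,"ry":0,"rz":4.6},{"x":0.008,"y":0.035,"z":-0.003,"rx":0,"ry":0,"rz":4.6},{"x":0.011,"y":0.034,"z":-0.003,"rx":0,"ry":0,"rz":4.6},{"x":0.013,"y":0.033,"z":-0.003,"rx":0,"ry":0,"rz":4.6},{"x":0.016,"y":0.032,"z":-0.003,"rx":0,"ry":0,"rz":4.6},{"x":0.019,"y":0.03,"z":-0.003,"rx":0,"ry":0,"rz":4.6},{"x":0.021,"y":0.029,"z":-0.003,"rx":0,"ry":0,"rz":4.6},{"x":0.018,"y":0.02,"z":0,"rx":0,"ry":0,"rz":4.6},{"x":0.01,"y":0.01,"z":0,"rx":0,"ry":0,"rz":3}], "claw": 0.6}}

```text
time: 12.53
tool_pos: [0.4292, -0.321, 0.204]
ee_rot: [-3.121, -0.019, -1.058]
wrist_force: [0.1, 0.8, -0.4]
width: 0.0565
```

```bash
python3 plan.py 0.415 -0.344 0.19 -1.077 2
```

```text
pos [ 0.4292 -0.321   0.204 ] rpy [-3.1214 -0.0194 -1.0578] d [-0.0142 -0.023  -0.014 ] rv [-1.17 -1.1   1.11] 2
[{"x": 0.0064, "y": 0.012, "z": 0.0069, "rx": -0.58, "ry": -0.55, "rz": 0.56}, {"x": 0.0066, "y": 0.0118, "z": 0.007, "rx": -0.58, "ry": -0.55, "rz": 0.56}]
```

>>> {"method": "jog_arm", "body": {"series": [{"x":0.005,"y":0.012,"z":0.01,"rx":-0.6,"ry":-0.6,"rz":0.5},{"x":0.004,"y":0.01,"z":0.01,"rx":-0.4,"ry":-0.4,"rz":0.3},{"x":0,"y":0,"z":0,"rx":0,"ry":0,"rz":0},{"x":0,"y":0,"z":0,"rx":0,"ry":0,"rz":0}]}}

```text
time: 12.87
tool_pos: [0.4154, -0.3431, 0.1844]
ee_rot: [-3.139, -0.004, -1.072]
wrist_force: [0.4, -0.3, 0.2]
width: 0.0568
```

```bash
python3 - <<'E'
from h import *
s=snap('wrist','w8.png'); np.save('w8.npy',s,allow_pickle=True); o=robot.get_obs(); print(s['origin'],s['attitude'],o['tool_pos'],o['ee_rot'],o['qvel'])
E
```

```text
[ 0.47578316 -0.30988178  0.36278449] [ 2.89979783 -0.00375342 -1.07149469] [ 0.4152643  -0.34277691  0.1840945 ] [-3.13911530e+00 -3.01641735e-03 -1.07139417e+00] [ 0.01188137 -0.01042386  0.00188855  0.00137317  0.0031855   0.00669959]
```

View pics/w8.png

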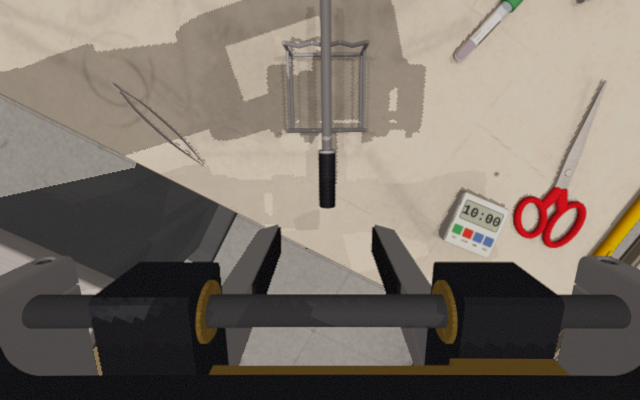

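```bash
python3 - <<'E'
from h import *
np.set_printoptions(precision=4,suppress=True)
s=np.load('w8.npy',allow_pickle=True).item()
e=atz(s,327.2,207,.05); sh=atz(s,327,151,.05); t=atz(s,326,2,.05)
print(e,sh,t, np.linalg.norm(sh-e), np.degrees(np.arctan2(*(t-e)[[1,0]])))
u=(t-e)/np.linalg.norm(t-e); print('grip from sh',sh-.032*u,'from end',e+.028*u)
E
python3 - <<'E'
import cv2
a=cv2.imread('pics/w8.png')[0:220,270:390]; cv2.imwrite('pics/w8c.png',cv2.resize(a,None,fx=2.7,fy=2.7,interpolation=cv2.INTER_CUBIC))
E
```

```text
[ 0.4021 -0.3528  0.05  ] [ 0.4538 -0.3243  0.05  ] [ 0.5711 -0.2592  0.05  ] 0.059012519213167504 28.985170504384342
grip from sh [ 0.4258 -0.3398  0.05  ] from end [ 0.4266 -0.3392  0.05  ]
```

View pics/w8c.png

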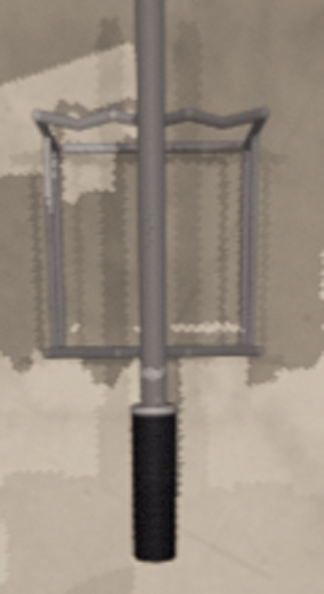

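```bash
python3 plan.py 0.4262 -0.3395 0.09 -1.0647 4
```

```text
pos [ 0.4153 -0.3428  0.1841] rpy [-3.1391e+00 -3.0000e-03 -1.0714e+00] d [ 0.0109  0.0033 -0.0941] rv [-0.14 -0.17 -0.38] 4
[{"x": 0.0005, "y": -0.0027, "z": 0.0235, "rx": -0.04, "ry": -0.04, "rz": -0.1}, {"x": 0.0005, "y": -0.0027, "z": 0.0235, "rx": -0.04, "ry": -0.04, "rz": -0.1}, {"x": 0.0006, "y": -0.0028, "z": 0.0235, "rx": -0.04, "ry": -0.04, "rz": -0.1}, {"x": 0.0006, "y": -0.0028, "z": 0.0235, "rx": -0.04, "ry": -0.04, "rz": -0.1}]
```

>>> {"method": "jog_arm", "body": {"series": [{"x":0.001,"y":-0.003,"z":0.015,"rx":0,"ry":-0.1,"rz":-0.1},{"x":0.001,"y":-0.003,"z":0.023,"rx":-0.1,"ry":-0.1,"rz":-0.1},{"x":0.001,"y":-0.003,"z":0.023,"rx":0,"ry":0,"rz":-0.1},{"x":0,"y":-0.002,"z":0.02,"rx":0,"ry":0,"rz":-0.1},{"x":0,"y":0,"z":0.01,"rx":0,"ry":0,"rz":0},{"x":0,"y":0,"z":0,"rx":0,"ry":0,"rz":0}]}}

```text
time: 13.42
tool_pos: [0.4315, -0.3341, 0.0933]
ee_rot: [-3.137, -0.004, -1.051]
wrist_force: [-0.3, 0.3, 0.4]
width: 0.0563
```

```bash
python3 plan.py 0.4262 -0.3395 0.031 -1.0647 3
```

```text
pos [ 0.4315 -0.3341  0.0933] rpy [-3.137  -0.0045 -1.051 ] d [-0.0053 -0.0054 -0.0623] rv [-0.27 -0.25  0.79] 3
[{"x": 0.0006, "y": 0.0025, "z": 0.0207, "rx": -0.09, "ry": -0.08, "rz": 0.26}, {"x": 0.0006, "y": 0.0025, "z": 0.0207, "rx": -0.09, "ry": -0.08, "rz": 0.26}, {"x": 0.0007, "y": 0.0024, "z": 0.0207, "rx": -0.09, "ry": -0.08, "rz": 0.26}]
```

>>> {"method": "jog_arm", "body": {"series": [{"x":0.001,"y":0.004,"z":0.012,"rx":-0.1,"ry":-0.1,"rz":0.4},{"x":0,"y":0.003,"z":0.015,"rx":-0.1,"ry":-0.1,"rz":0.3},{"x":0,"y":0,"z":0.015,"rx":0,"ry":0,"rz":0},{"x":0,"y":0,"z":0.01,"rx":0,"ry":0,"rz":0},{"x":0,"y":0,"z":0,"rx":0,"ry":0,"rz":0},{"x":0,"y":0,"z":0,"rx":0,"ry":0,"rz":0}]}}

```text
time: 13.92
tool_pos: [0.4284, -0.3395, 0.0432]
ee_rot: [-3.139, -0.009, -1.061]
wrist_force: [-0.0, 0.4, 0.4]
width: 0.0563
```

```bash
python3 plan.py 0.4262 -0.3395 0.031 -1.0647 1
```

```text
pos [ 0.4284 -0.3395  0.0432] rpy [-3.1385 -0.0089 -1.0606] d [-0.0022  0.     -0.0122] rv [-0.18 -0.51  0.23] 1
[{"x": -0.0012, "y": 0.002, "z": 0.0122, "rx": -0.18, "ry": -0.51, "rz": 0.23}]
```

>>> {"method": "jog_arm", "body": {"series": [{"x":-0.001,"y":0.002,"z":0.012,"rx":-0.2,"ry":-0.5,"rz":0.2},{"x":0,"y":0,"z":0,"rx":0,"ry":0,"rz":0},{"x":0,"y":0,"z":0,"rx":0,"ry":0,"rz":0}]}}

```text
time: 14.17
tool_pos: [0.4274, -0.3411, 0.0327]
ee_rot: [-3.141, -0.004, -1.065]
wrist_force: [-0.2, 0.4, 0.7]
width: 0.0569
```

```bash
python3 plan.py 0.4262 -0.3395 0.031 -1.0647 1
```

```text
pos [ 0.4274 -0.3411  0.0327] rpy [-3.1411 -0.0039 -1.0646] d [-0.0012  0.0016 -0.0017] rv [-0.03 -0.22  0.01] 1
[{"x": -0.002, "y": 0.0002, "z": 0.0017, "rx": -0.03, "ry": -0.22, "rz": 0.01}]
```

>>> {"method": "jog_arm", "body": {"series": [{"x":-0.002,"y":0,"z":0.002,"rx":0,"ry":-0.2,"rz":0},{"x":0,"y":0,"z":0,"rx":0,"ry":0,"rz":0},{"x":0,"y":0,"z":0,"rx":0,"ry":0,"rz":0}]}}

```text
time: 14.42
tool_pos: [0.4268, -0.3399, 0.0315]
ee_rot: [-3.141, -0.002, -1.065]
wrist_force: [-0.1, 0.5, 0.3]
width: 0.0563
```

```bash
python3 plan.py 0.4262 -0.3395 0.031 -1.0647 1;  python3 - <<'E'
from h import *
s=snap('wrist','w9.png'); np.save('w9.npy',s,allow_pickle=True)
E
```

```text
pos [ 0.4268 -0.3399  0.0315] rpy [-3.1406e+00 -1.7000e-03 -1.0647e+00] d [-0.0006  0.0004 -0.0005] rv [-0.06 -0.1  -0.  ] 1
[{"x": -0.0006, "y": 0.0003, "z": 0.0005, "rx": -0.06, "ry": -0.1, "rz": -0.0}]
```

View pics/w9.png

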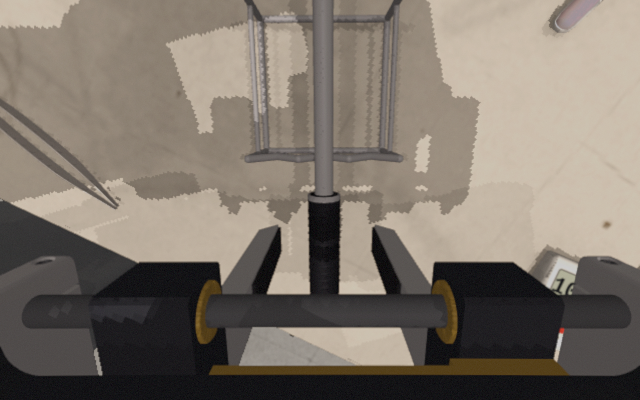

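>>> {"method": "jog_arm", "body": {"series": [{"x":-0.001,"y":0,"z":0,"rx":0,"ry":0,"rz":0},{"x":0,"y":0,"z":0,"rx":0,"ry":0,"rz":0},{"x":0,"y":0,"z":0,"rx":0,"ry":0,"rz":0},{"x":0,"y":0,"z":0,"rx":0,"ry":0,"rz":0},{"x":0,"y":0,"z":0,"rx":0,"ry":0,"rz":0},{"x":0,"y":0,"z":0,"rx":0,"ry":0,"rz":0},{"x":0,"y":0,"z":0,"rx":0,"ry":0,"rz":0},{"x":0,"y":0,"z":0,"rx":0,"ry":0,"rz":0}], "claw": 0}}

```text
time: 15.13
tool_pos: [0.4265, -0.3389, 0.0324]
ee_rot: [-3.14, -0.003, -1.064]
wrist_force: [-0.4, 0.1, -0.2]
width: 0.0164
```

```bash
python3 - <<'E'
from h import *
o=robot.get_obs(); print(o['width'],o['tool_pos'],o['ee_rot'],o['wrist_force'])
s=snap('wrist','w10.png'); np.save('w10.npy',s,allow_pickle=True)
a=cv2.imread('pics/w10.png')[0:300,200:460]; cv2.imwrite('pics/w10c.png',cv2.resize(a,None,fx=2,fy=2,interpolation=cv2.INTER_CUBIC))
E
```

```text
0.01639304388105814 [ 0.42653642 -0.33887834  0.03239623] [-3.14019127e+00 -2.54768154e-03 -1.06448044e+00] [-0.44292914  0.14972972 -0.21717614]
```

View pics/w10c.png

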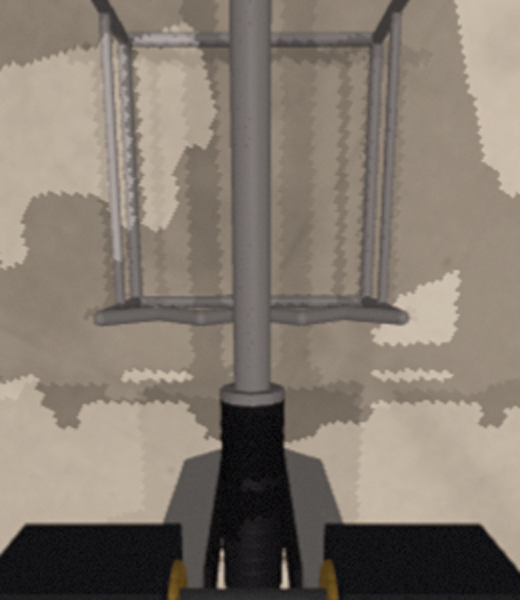

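```bash
cat > axis.py <<'E'
from h import *
np.set_printoptions(precision=4,suppress=True)
def rodaxis(s,z,rows=(10,180),c0=325,thr=None,half=30):
    # find rod edges per row by gradient, return centre columns
    g=cv2.GaussianBlur(cv2.cvtColor(s['img'],cv2.COLOR_RGB2GRAY),(3,3),0).astype(float); out=[]
    return g
E
python3 - <<'E'
from h import *
np.set_printoptions(precision=4,suppress=True)
s=np.load('w10.npy',allow_pickle=True).item()
g=cv2.cvtColor(s['img'],cv2.COLOR_RGB2GRAY)
for v in (5,40,80,120,150,180,205,215): print(v,g[v,308:344])
tp=np.array([.42654,-.33888,.0324]); Rt=rot([-3.14019,-.00255,-1.06448])
for u,v in [(325,0),(326,190)]: print(Rt.T@(atz(s,u,v,.05)-tp))
E
```

```text
5 [125 134 135 137 135 133 114  88  93 100 103 107 109 112 113 115 120 121
 120 116 113 111 110 108 104  98  91 101 127 140 137 137 135 129 123 122]
40 [123 127 130 130 131 128 117  95  91  98 101 105 111 113 113 118 123 122
 120 118 116 112 110 107 104  97  89 109 133 133 133 130 127 124 124 122]
80 [130 130 130 132 132 132 130 111  87  95 101 104 109 111 113 118 120 121
 122 121 116 113 109 106 103  97  90 113 139 138 139 133 128 126 126 128]
120 [119 127 128 129 130 131 129 117  96  91  98 104 107 111 112 113 117 119
 121 120 117 111 109 107 105  96  91 109 129 127 127 121 116 116 116 118]
150 [104 106 112 121 124 122 123 123 106  90  97 102 105 109 112 115 117 117
 119 119 116 114 110 108 104  98  93 108 124 122 118 113 113 113 114 113]
180 [121 121 123 128 134 141 143 142 125  91  90  98 105 108 111 114 115 116
 117 117 115 114 109 106 105  97  95 115 131 132 131 130 123 123 121 123]
205 [109  99  69  19  13  13  14  17  13  12  21  20  20  19  19  16  22  18
  21  22  22  22  23  23  14  16  14  18  17  19  17  20  14  35  84 109]
215 [112 110  84  26  12  17  15  13  11  13  16   7  10  16  14  16  11  20
   8  19  17  12  17  13  13  16   7  14   8   8   9  10  19  51  91 108]
[-0.0001 -0.1252 -0.0174]
[ 0.0004 -0.0347 -0.0176]
```

>>> {"method": "jog_arm", "body": {"series": [{"x":0,"y":0,"z":-0.006,"rx":0,"ry":0,"rz":0},{"x":0,"y":0,"z":-0.012,"rx":0,"ry":0,"rz":0},{"x":0,"y":0,"z":-0.018,"rx":0,"ry":0,"rz":0},{"x":0,"y":0,"z":-0.02,"rx":0,"ry":0,"rz":0},{"x":0,"y":0,"z":-0.02,"rx":0,"ry":0,"rz":0},{"x":0,"y":0,"z":-0.015,"rx":0,"ry":0,"rz":0},{"x":0,"y":0,"z":-0.005,"rx":0,"ry":0,"rz":0}]}}

```text
time: 15.77
tool_pos: [0.4246, -0.3376, 0.1335]
ee_rot: [3.14, 0.003, -1.065]
wrist_force: [-0.3, -0.4, 0.1]
width: 0.0166
```

```bash
python3 plan.py 0.4823 -0.14 0.125 -0.095 12
```

```text
pos [ 0.4246 -0.3376  0.1335] rpy [ 3.1403e+00  2.6000e-03 -1.0645e+00] d [ 0.0577  0.1976 -0.0085] rv [ -0.     0.17 -55.55] 12
[{"x": -0.0121, "y": -0.0122, "z": 0.0007, "rx": -0.0, "ry": 0.01, "rz": -4.63}, {"x": -0.011, "y": -0.0131, "z": 0.0007, "rx": -0.0, "ry": 0.01, "rz": -4.63}, {"x": -0.0099, "y": -0.014, "z": 0.0007, "rx": -0.0, "ry": 0.01, "rz": -4.63}, {"x": -0.0088, "y": -0.0147, "z": 0.0007, "rx": -0.0, "ry": 0.01, "rz": -4.63}, {"x": -0.0076, "y": -0.0154, "z": 0.0007, "rx": -0.0, "ry": 0.01, "rz": -4.63}, {"x": -0.0063, "y": -0.016, "z": 0.0007, "rx": -0.0, "ry": 0.01, "rz": -4.63}, {"x": -0.005, "y": -0.0164, "z": 0.0007, "rx": -0.0, "ry": 0.01, "rz": -4.63}, {"x": -0.0037, "y": -0.0168, "z": 0.0007, "rx": -0.0, "ry": 0.01, "rz": -4.63}, {"x": -0.0023, "y": -0.017, "z": 0.0007, "rx": -0.0, "ry": 0.01, "rz": -4.63}, {"x": -0.0009, "y": -0.0171, "z": 0.0007, "rx": -0.0, "ry": 0.01, "rz": -4.63}, {"x": 0.0005, "y": -0.0171, "z": 0.0007, "rx": -0.0, "ry": 0.01, "rz": -4.63}, {"x": 0.0019, "y": -0.0171, "z": 0.0007, "rx": -0.0, "ry": 0.01, "rz": -4.63}]
```

>>> {"method": "jog_arm", "body": {"series": [{"x":-0.012,"y":-0.012,"z":0,"rx":0,"ry":0,"rz":-3},{"x":-0.011,"y":-0.013,"z":0,"rx":0,"ry":0,"rz":-4.6},{"x":-0.01,"y":-0.014,"z":0,"rx":0,"ry":0,"rz":-4.6},{"x":-0.009,"y":-0.015,"z":0,"rx":0,"ry":0,"rz":-4.6},{"x":-0.008,"y":-0.015,"z":0,"rx":0,"ry":0,"rz":-4.6},{"x":-0.006,"y":-0.016,"z":0,"rx":0,"ry":0,"rz":-4.6},{"x":-0.005,"y":-0.016,"z":0,"rx":0,"ry":0,"rz":-4.6},{"x":-0.004,"y":-0.017,"z":0,"rx":0,"ry":0,"rz":-4.6},{"x":-0.002,"y":-0.017,"z":0,"rx":0,"ry":0,"rz":-4.6},{"x":-0.001,"y":-0.017,"z":0,"rx":0,"ry":0,"rz":-4.6},{"x":0,"y":-0.014,"z":0,"rx":0,"ry":0,"rz":-4.6},{"x":0,"y":-0.008,"z":0,"rx":0,"ry":0,"rz":-3}]}}

```text
time: 16.77
tool_pos: [0.4812, -0.1479, 0.1392]
ee_rot: [3.136, -0.004, -0.118]
wrist_force: [0.9, 0.4, -0.1]
width: 0.0167
```

```bash
python3 plan.py 0.4823 -0.128 0.08 -0.095 3
```

```text
pos [ 0.4812 -0.1479  0.1392] rpy [ 3.136  -0.004  -0.1178] d [ 0.0011  0.0199 -0.0592] rv [ 0.32 -0.22 -1.31] 3
[{"x": -0.0005, "y": -0.0067, "z": 0.0197, "rx": 0.11, "ry": -0.07, "rz": -0.44}, {"x": -0.0004, "y": -0.0067, "z": 0.0197, "rx": 0.11, "ry": -0.07, "rz": -0.44}, {"x": -0.0003, "y": -0.0067, "z": 0.0197, "rx": 0.11, "ry": -0.07, "rz": -0.44}]
```

>>> {"method": "jog_arm", "body": {"series": [{"x":0,"y":-0.004,"z":0.015,"rx":0.1,"ry":-0.1,"rz":-0.4},{"x":0,"y":-0.004,"z":0.02,"rx":0.1,"ry":-0.1,"rz":-0.4},{"x":0,"y":-0.003,"z":0.025,"rx":0,"ry":0,"rz":0},{"x":0,"y":0,"z":0.02,"rx":0,"ry":0,"rz":0},{"x":0,"y":0,"z":0.01,"rx":0,"ry":0,"rz":0},{"x":0,"y":0,"z":0,"rx":0,"ry":0,"rz":0},{"x":0,"y":0,"z":0,"rx":0,"ry":0,"rz":0}]}}

```text
time: 17.35
tool_pos: [0.4845, -0.1344, 0.0492]
ee_rot: [3.138, -0.006, -0.096]
wrist_force: [-0.1, 0.5, -0.8]
width: 0.017
```

```bash
python3 plan.py 0.482 -0.132 0.0244 -0.096 1
```

```text
pos [ 0.4845 -0.1344  0.0492] rpy [ 3.1381 -0.0058 -0.0959] d [-0.0025  0.0024 -0.0248] rv [ 0.2  -0.33  0.01] 1
[{"x": -0.0028, "y": -0.0022, "z": 0.0248, "rx": 0.2, "ry": -0.33, "rz": 0.01}]
```

>>> {"method": "jog_arm", "body": {"series": [{"x":-0.001,"y":0,"z":0.01,"rx":0.1,"ry":-0.2,"rz":0},{"x":-0.002,"y":0,"z":0.01,"rx":0.1,"ry":-0.2,"rz":0},{"x":0,"y":0,"z":0.003,"rx":0,"ry":0,"rz":0},{"x":0,"y":0,"z":0,"rx":0,"ry":0,"rz":0},{"x":0,"y":0,"z":0,"rx":0,"ry":0,"rz":0}]}}

```text
time: 17.77
tool_pos: [0.4838, -0.1358, 0.0279]
ee_rot: [3.14, -0.005, -0.097]
wrist_force: [-0.4, 0.6, -0.6]
width: 0.0168
```

```bash
python3 plan.py 0.482 -0.132 0.0244 -0.096 1; python3 - <<'E'
from h import *
s=snap('wrist','w11.png'); np.save('w11.npy',s,allow_pickle=True)
s=snap('scene','s11.png'); np.save('s11.npy',s,allow_pickle=True)
a=cv2.imread('pics/s11.png')[150:310,180:400]; cv2.imwrite('pics/s11c.png',cv2.resize(a,None,fx=3.5,fy=3.5,interpolation=cv2.INTER_CUBIC))
E
```

```text
pos [ 0.4838 -0.1358  0.0279] rpy [ 3.1399 -0.0046 -0.0969] d [-0.0018  0.0038 -0.0035] rv [ 0.1  -0.26 -0.05] 1
[{"x": -0.0022, "y": -0.0036, "z": 0.0035, "rx": 0.1, "ry": -0.26, "rz": -0.05}]
```

View pics/w11.png

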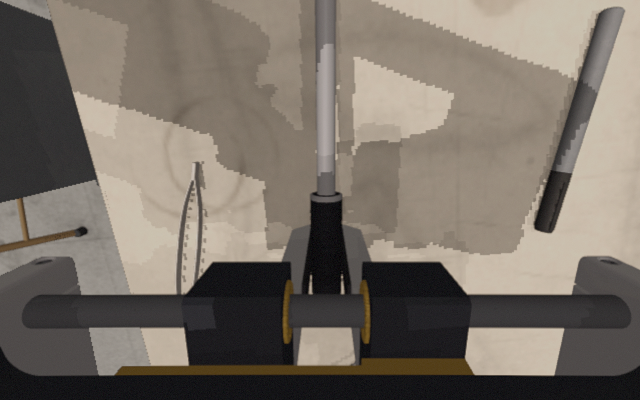

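View pics/s11c.png

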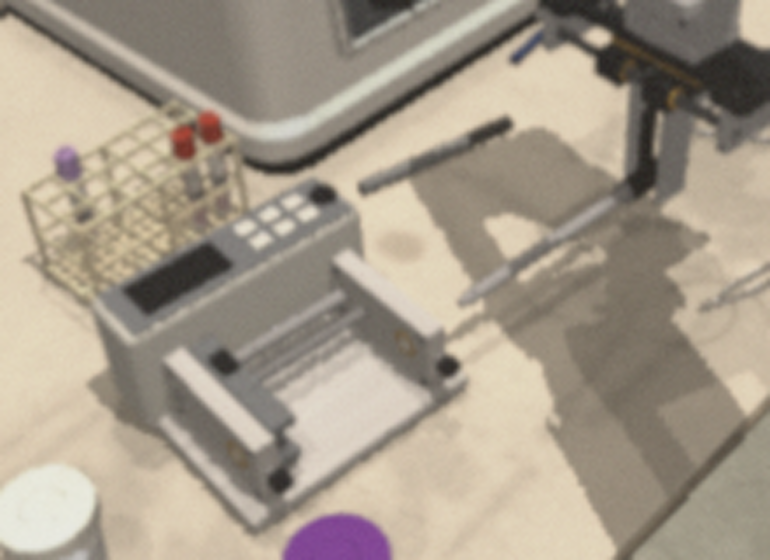

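```bash
python3 - <<'E'
from h import *
from fit import pt
np.set_printoptions(precision=2,suppress=True)
s=np.load('s11.npy',allow_pickle=True).item(); p=[.5376,.1446,-.0922]
def c(P):
    u=proj(s,P); return (u-[180,150]+.5)*3.5-.5
for q in [(-30,-55,42),(-30,69,42),(-52,69,64),(42,69,64),(-52,-69,64),(42,-55,64),(-52,-55,64),(-30,55,42)]: print(q,c(pt(p,q)))
tp=np.array([.4838,-.1358,.0279]);Rt=rot([3.1399,-.0046,-.0969])
for y in (-.032,-.182): print('rod',y,c(tp+Rt@np.array([0 if y>-.1 else -.0008,y,-.0176])))
E
```

```text
(-30, -55, 42) [405.5  342.32]
(-30, 69, 42) [237.54 452.63]
(-52, 69, 64) [254.65 450.78]
(42, 69, 64) [162.68 357.38]
(-52, -69, 64) [445.03 324.88]
(42, -55, 64) [330.66 257.76]
(-52, -55, 64) [427.25 336.66]
(-30, 55, 42) [257.86 439.3 ]
rod -0.032 [622.56 192.62]
rod -0.182 [460.3  299.26]
```

>>> {"method": "jog_arm", "body": {"series": [{"x":-0.0025,"y":0,"z":0.004,"rx":0.1,"ry":-0.3,"rz":0},{"x":0,"y":0,"z":0,"rx":0,"ry":0,"rz":0},{"x":0,"y":0,"z":0,"rx":0,"ry":0,"rz":0}]}}

```text
time: 18.12
tool_pos: [0.4822, -0.136, 0.025]
ee_rot: [3.141, -0.002, -0.097]
wrist_force: [0.1, 0.0, -0.7]
width: 0.0167
```

```bash
cat > line.py <<'E'
from h import *
from fit import pt
np.set_printoptions(precision=4,suppress=True)
p=[.5376,.1446,-.0922]; zoff=.0176
o=robot.get_obs(); tp=o['tool_pos']; Rt=rot(o['ee_rot'])
c,sn=np.cos(p[2]),np.sin(p[2]); M=np.array([[c,sn,0],[-sn,c,0],[0,0,1]]); N=pt(p,(-30,-69,42))
f=lambda q: M@(q-N)*1000
g=f(tp+Rt@np.array([0,0,-zoff])); n=f(tp+Rt@np.array([-.0005,-.182,-zoff]))
print('t',round(float(o['time']),2),'grip in bush_near mm',g,'nose',n,'shoulder gap',-(g[1]+32)); print('yaw err',o['ee_rot'][2]-p[2],'rpy',o['ee_rot'],'F',o['wrist_force'],'T',o['wrist_torque'],'w',o['width'])
E
python3 line.py
```

```text
t 18.12 grip in bush_near mm [   0.6103 -215.4504    0.6136] nose [  0.9492 -33.4501   0.4939] shoulder gap 183.4503924264806
yaw err -0.0046080136570805785 rpy [ 3.1409 -0.0016 -0.0968] F [ 0.0671  0.0352 -0.7076] T [-0.1298 -0.0917  0.0231] w 0.016704712518511803
```

>>> {"method": "jog_arm", "body": {"series": [{"x":-0.001,"y":-0.005,"z":0.001,"rx":0,"ry":0,"rz":-0.1},{"x":0,"y":-0.008,"z":0,"rx":0,"ry":0,"rz":0},{"x":0,"y":-0.008,"z":0,"rx":0,"ry":0,"rz":0},{"x":0,"y":-0.005,"z":0,"rx":0,"ry":0,"rz":0},{"x":0,"y":0,"z":0,"rx":0,"ry":0,"rz":0},{"x":0,"y":0,"z":0,"rx":0,"ry":0,"rz":0}]}}

```text
time: 18.62
tool_pos: [0.484, -0.1065, 0.0243]
ee_rot: [3.141, -0.002, -0.094]
wrist_force: [0.3, 0.5, -0.1]
width: 0.0167
```

```bash
python3 line.py
```

```text
t 18.62 grip in bush_near mm [  -0.3354 -185.9301   -0.142 ] nose [-0.4914 -3.9295 -0.181 ] shoulder gap 153.93007019859616
yaw err -0.0018897068379979953 rpy [ 3.1414 -0.0023 -0.0941] F [ 0.2857  0.5053 -0.088 ] T [-0.0883 -0.0749 -0.0207] w 0.016698664654093993
```

```bash
python3 - <<'E'
from h import *
s=snap('wrist','w12.png'); np.save('w12.npy',s,allow_pickle=True)
s=snap('scene','s12.png')
a=cv2.imread('pics/s12.png')[170:310,200:380]; cv2.imwrite('pics/s12c.png',cv2.resize(a,None,fx=4,fy=4,interpolation=cv2.INTER_CUBIC))
E
```

```text
(no output)
```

View pics/w12.png

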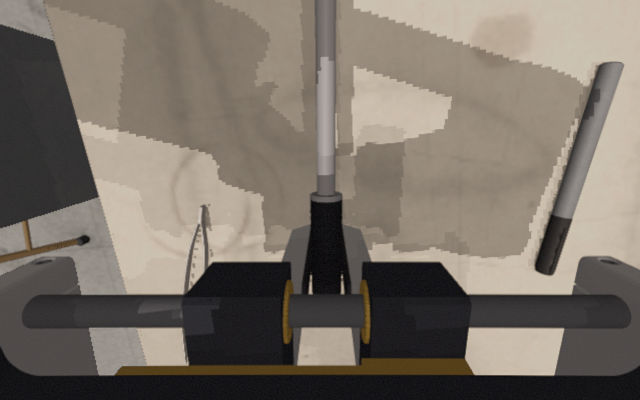

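View pics/s12c.png

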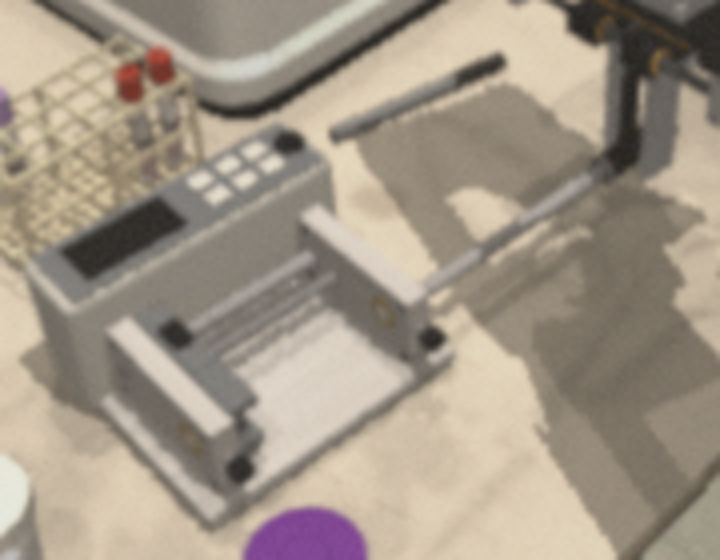

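Alignment looks right; advance slowly into the near bushing.

>>> {"method": "jog_arm", "body": {"series": [{"x":0,"y":-0.004,"z":0,"rx":0,"ry":0,"rz":0},{"x":0,"y":-0.004,"z":0,"rx":0,"ry":0,"rz":0},{"x":0,"y":-0.004,"z":0,"rx":0,"ry":0,"rz":0},{"x":0,"y":0,"z":0,"rx":0,"ry":0,"rz":0}]}}

```text
time: 19.05
tool_pos: [0.4854, -0.0944, 0.0244]
ee_rot: [3.141, -0.003, -0.096]
wrist_force: [-0.1, 0.2, -0.2]
width: 0.0167
```

```bash
python3 line.py
```

```text
t 19.05 grip in bush_near mm [  -0.0635 -173.8125    0.0057] nose [ 0.1565  8.188  -0.0432] shoulder gap 141.81249936044475
yaw err -0.003954970597042806 rpy [ 3.1413 -0.0027 -0.0962] F [-0.1452  0.2252 -0.2206] T [-0.0281 -0.0245 -0.0009] w 0.01668266456041241
```

>>> {"method": "jog_arm", "body": {"series": [{"x":0,"y":-0.006,"z":0,"rx":0,"ry":0,"rz":-0.1},{"x":0,"y":-0.006,"z":0,"rx":0,"ry":0,"rz":0},{"x":0,"y":-0.006,"z":0,"rx":0,"ry":0,"rz":0},{"x":0,"y":-0.004,"z":0,"rx":0,"ry":0,"rz":0},{"x":0,"y":0,"z":0,"rx":0,"ry":0,"rz":0}]}}

```text
time: 19.47
tool_pos: [0.4878, -0.0701, 0.0246]
ee_rot: [3.141, -0.003, -0.094]
wrist_force: [0.0, -0.8, 0.1]
width: 0.0167
```

```bash
python3 line.py
```

```text
t 19.47 grip in bush_near mm [   0.1589 -149.3724    0.2073] nose [ 0.0547 32.6282  0.1843] shoulder gap 117.37241633673497
yaw err -0.0021742651635472954 rpy [ 3.1415 -0.0031 -0.0944] F [ 0.0475 -0.7846  0.0914] T [-0.1519 -0.095  -0.0719] w 0.016740088391602286
```

>>> {"method": "jog_arm", "body": {"series": [{"x":0,"y":-0.008,"z":0,"rx":0,"ry":0,"rz":0},{"x":0,"y":-0.009,"z":0,"rx":0,"ry":0,"rz":0},{"x":0,"y":-0.009,"z":0,"rx":0,"ry":0,"rz":0},{"x":0,"y":-0.006,"z":0,"rx":0,"ry":0,"rz":0},{"x":0,"y":0,"z":0,"rx":0,"ry":0,"rz":0},{"x":0,"y":0,"z":0,"rx":0,"ry":0,"rz":0}]}}

```text
time: 19.97
tool_pos: [0.4912, -0.0339, 0.0246]
ee_rot: [-3.142, -0.003, -0.093]
wrist_force: [-0.1, 0.5, -1.3]
width: 0.0165
```

```bash
python3 line.py
```

```text
t 19.97 grip in bush_near mm [   0.1531 -112.9708    0.1707] nose [-0.214  69.0295  0.1749] shoulder gap 80.97078960078738
yaw err -0.0007299491613542153 rpy [-3.1416 -0.0032 -0.0929] F [-0.1142  0.5436 -1.3301] T [-0.1347 -0.1026 -0.0025] w 0.016510910885029744
```

>>> {"method": "jog_arm", "body": {"series": [{"x":0,"y":-0.008,"z":0,"rx":0,"ry":0,"rz":0},{"x":0,"y":-0.008,"z":0,"rx":0,"ry":0,"rz":0},{"x":0,"y":-0.008,"z":0,"rx":0,"ry":0,"rz":0},{"x":0,"y":-0.004,"z":0,"rx":0,"ry":0,"rz":0},{"x":0,"y":0,"z":0,"rx":0,"ry":0,"rz":0},{"x":0,"y":0,"z":0,"rx":0,"ry":0,"rz":0}]}}

```text
time: 20.47
tool_pos: [0.494, -0.003, 0.0245]
ee_rot: [3.141, -0.003, -0.093]
wrist_force: [0.4, -0.5, -1.3]
width: 0.0166
```

```bash
python3 line.py;  python3 - <<'E'
from h import *
s=snap('wrist','w13.png'); np.save('w13.npy',s,allow_pickle=True)
s=snap('scene','s13.png')
a=cv2.imread('pics/s13.png')[170:310,200:380]; cv2.imwrite('pics/s13c.png',cv2.resize(a,None,fx=4,fy=4,interpolation=cv2.INTER_CUBIC))
E
```

```text
t 20.47 grip in bush_near mm [  0.133  -81.9818   0.1209] nose [ -0.2402 100.0185   0.0667] shoulder gap 49.98178576774163
yaw err -0.0006956673633898292 rpy [ 3.1413 -0.003  -0.0929] F [ 0.4216 -0.5302 -1.2594] T [-0.1125 -0.0643  0.0085] w 0.016571434481722654
```

View pics/w13.png

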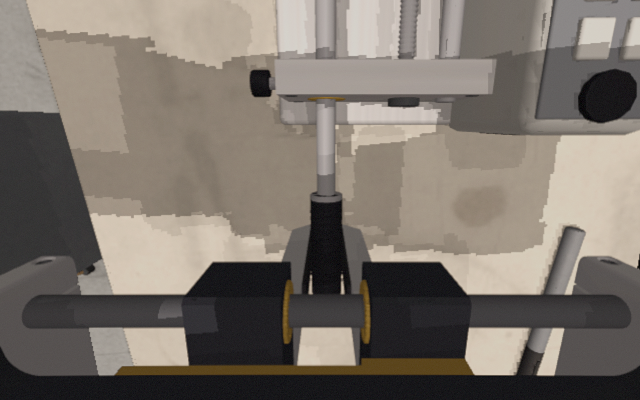

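View pics/s13c.png

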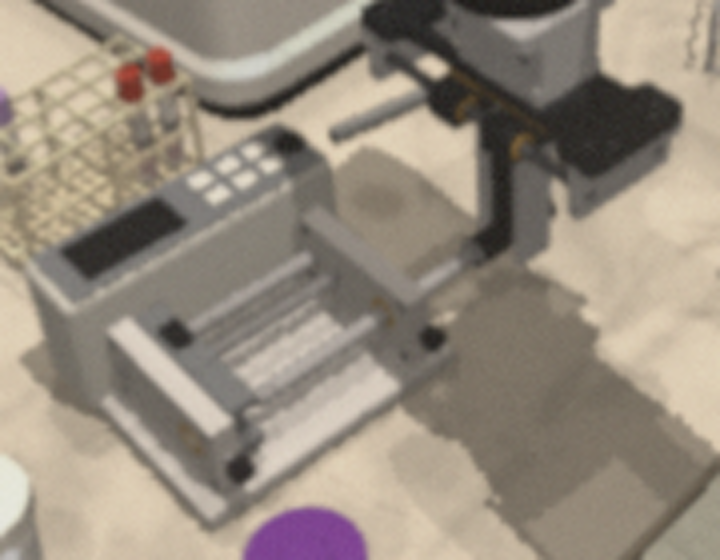

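>>> {"method": "jog_arm", "body": {"series": [{"x":0,"y":-0.006,"z":0,"rx":0,"ry":0,"rz":0},{"x":0,"y":-0.006,"z":0,"rx":0,"ry":0,"rz":0},{"x":0,"y":-0.005,"z":0,"rx":0,"ry":0,"rz":0},{"x":0,"y":-0.003,"z":0,"rx":0,"ry":0,"rz":0},{"x":0,"y":0,"z":0,"rx":0,"ry":0,"rz":0}]}}

```text
time: 20.98
tool_pos: [0.4959, 0.0179, 0.0244]
ee_rot: [3.141, -0.003, -0.095]
wrist_force: [-0.2, -0.3, -0.3]
width: 0.0169
```

```bash
python3 line.py
```

```text
t 20.98 grip in bush_near mm [  0.1431 -61.027    0.0496] nose [  0.2124 120.9736   0.03  ] shoulder gap 29.027045067712436
yaw err -0.0031274859050345882 rpy [ 3.1415 -0.0028 -0.0953] F [-0.242  -0.3164 -0.3374] T [-0.0946 -0.0907  0.0188] w 0.01692151057446474
```

>>> {"method": "jog_arm", "body": {"series": [{"x":0,"y":-0.004,"z":0,"rx":0,"ry":0,"rz":0},{"x":0,"y":-0.004,"z":0,"rx":0,"ry":0,"rz":0},{"x":0,"y":-0.004,"z":0,"rx":0,"ry":0,"rz":0},{"x":0,"y":0,"z":0,"rx":0,"ry":0,"rz":0}]}}

```text
time: 21.32
tool_pos: [0.4972, 0.0312, 0.0244]
ee_rot: [3.141, -0.003, -0.095]
wrist_force: [0.0, -0.0, -0.7]
width: 0.0167
```

```bash
python3 line.py
```

```text
t 21.32 grip in bush_near mm [  0.1745 -47.6391   0.0322] nose [  0.2126 134.3616   0.0113] shoulder gap 15.639109711210388
yaw err -0.002956424228809429 rpy [ 3.1415 -0.0028 -0.0952] F [ 0.0211 -0.0113 -0.7406] T [ 0.0236 -0.0668  0.0161] w 0.016720438458850774
```

>>> {"method": "jog_arm", "body": {"series": [{"x":0,"y":-0.004,"z":0,"rx":0,"ry":0,"rz":0},{"x":0,"y":-0.004,"z":0,"rx":0,"ry":0,"rz":0},{"x":0,"y":-0.003,"z":0,"rx":0,"ry":0,"rz":0},{"x":0,"y":0,"z":0,"rx":0,"ry":0,"rz":0}]}}

```text
time: 21.65
tool_pos: [0.4984, 0.0434, 0.0245]
ee_rot: [3.142, -0.003, -0.095]
wrist_force: [1.3, 0.4, -0.8]
width: 0.0168
```

```bash
python3 line.py
```

```text
t 21.65 grip in bush_near mm [  0.271  -35.3663   0.0797] nose [  0.3149 146.6344   0.0699] shoulder gap 3.366274602557503
yaw err -0.0029880352471732263 rpy [ 3.1415 -0.0029 -0.0952] F [ 1.3294  0.4077 -0.8189] T [-0.0646 -0.1206 -0.0077] w 0.01678763402345592
```

>>> {"method": "jog_arm", "body": {"series": [{"x":0,"y":-0.002,"z":0,"rx":0,"ry":0,"rz":0},{"x":0,"y":-0.002,"z":0,"rx":0,"ry":0,"rz":0},{"x":0,"y":0,"z":0,"rx":0,"ry":0,"rz":0}]}}

```text
time: 21.9
tool_pos: [0.4987, 0.0461, 0.0245]
ee_rot: [3.137, -0.003, -0.095]
wrist_force: [0.7, 0.1, -0.3]
width: 0.0165
```

```bash
python3 line.py
```

```text
t 21.9 grip in bush_near mm [  0.3018 -32.6273   0.0894] nose [  0.2798 149.3718  -0.6707] shoulder gap 0.6272594064705501
yaw err -0.002614416603780978 rpy [ 3.1374 -0.0028 -0.0948] F [ 0.6722  0.0798 -0.2955] T [-0.0238 -0.2004  0.0142] w 0.016500333464363817
```

>>> {"method": "jog_arm", "body": {"series": [{"x":0,"y":-0.002,"z":0,"rx":0.2,"ry":0,"rz":0},{"x":0,"y":-0.002,"z":0,"rx":0,"ry":0,"rz":0}]}}

```text
time: 22.07
tool_pos: [0.4987, 0.0462, 0.0245]
ee_rot: [3.133, -0.002, -0.095]
wrist_force: [-0.8, -7.0, 0.2]
width: 0.0165
```

```bash
python3 line.py;  python3 - <<'E'
from h import *
s=snap('wrist','w14.png'); np.save('w14.npy',s,allow_pickle=True)
s=snap('scene','s14.png')
a=cv2.imread('pics/s14.png')[170:340,160:380]; cv2.imwrite('pics/s14c.png',cv2.resize(a,None,fx=3.5,fy=3.5,interpolation=cv2.INTER_CUBIC))
a=cv2.imread('pics/w14.png')[20:260,220:460]; cv2.imwrite('pics/w14c.png',cv2.resize(a,None,fx=2.4,fy=2.4,interpolation=cv2.INTER_CUBIC))
E
python3 line.py
```

```text
t 22.07 grip in bush_near mm [  0.2825 -32.4228   0.0721] nose [  0.2844 149.5707  -1.5442] shoulder gap 0.42281502384621916
yaw err -0.002736880191324842 rpy [ 3.1327 -0.0023 -0.0949] F [-0.835  -6.9677  0.203 ] T [-1.2547  0.1252  0.0502] w 0.016521343629806774
t 22.17 grip in bush_near mm [  0.2721 -32.4446   0.0454] nose [  0.2603 149.5487  -1.5872] shoulder gap 0.44464053584686525
yaw err -0.0026616360062328703 rpy [ 3.1326 -0.0023 -0.0949] F [-0.0904 -6.796   0.7486] T [-1.2452  0.1216 -0.0156] w 0.016826680809682484
```

View pics/w14c.png

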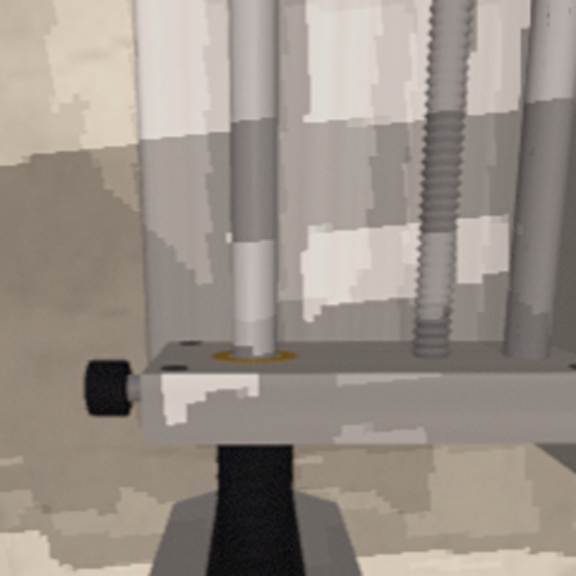

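View pics/s14c.png

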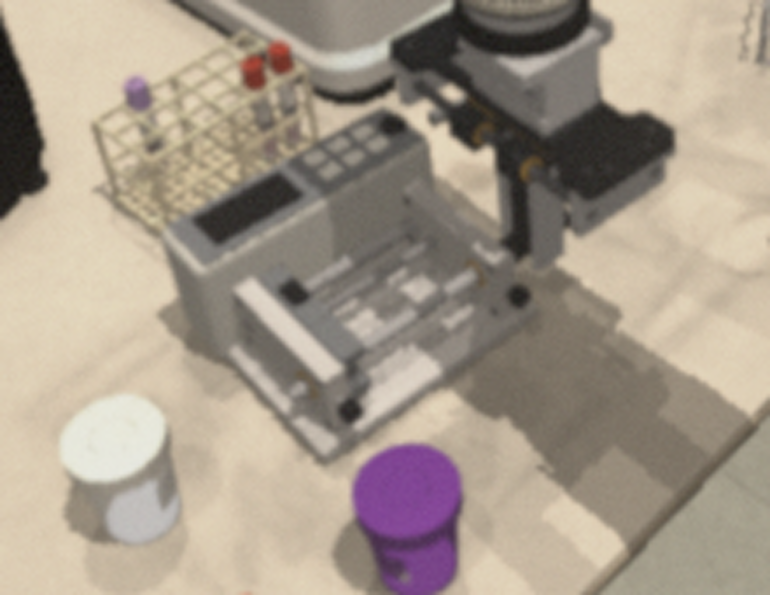

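```bash
python3 -c "
from bench import ticket
print(ticket.close_job())"; python3 line.py
```

```text
the job is handed in; nothing more can be done
None
the job is handed in; nothing more can be done
```

The job is handed in: the cup is off the pump and the guide rod is home in both bushings, still gripped by its handle. No verdict was reported, and I could not read the robot after hand-in.

- **Cup:** I lifted it by the lid off the pump bed, set it upright on the table left of the pump at about (0.54, 0.32) m, and let go. The last scene picture shows it standing clear of the pump and the fingers.
- **Rod:** I gripped it across the handle, lifted it straight out of the rest, and threaded it through both bushings with almost no side force. About 1.3 N was the most I read on the way in.
- **Last checks:**
  - The shoulder is against the near plate: advance stopped with a steady push of about 7 N, and the computed gap was 0.4 mm.
  - The handle end of the axis was within 0.3 mm of the measured bore line.
  - The nose shows outside the far plate in the last picture, and the finger opening of 16.5 mm matches a held handle.
- **Bystanders:** I touched none of them, nor the purple cup, though I did not measure their final positions.
- **A reading that disagrees:** while pushing home, the tool tilted by about 9 mrad. Taken alone, that puts the nose 1.6 mm low, which is more than the 1.2 mm of play in the bores. I take it as the fingers turning slightly on the handle, because the rod is held in both bushings, and that is still inside the 2.5 mm limit.

The last picture was at 22.2 s, well within the 59 s allowed.

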